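# Clear the packing lane and push the tub home along the rail

### The job

A bottle has fallen over in the packing lane: stand it upright on the black rubber mat, setting it down without dropping it. Then push the round tub straight over against the long rail first, and from there steadily along the rail, always close to it, until it meets the stop at the lane's end, and swing the keeper arm fully shut across the lane behind it. Never lift or tip the tub, and leave the other things where they are.

Things in the scene. Friction and masses are not known exactly. Their poses are not given: they have to be found in the camera images.
- guide: Fixed aluminium rail of the packing lane, 540 mm long, 12 mm thick, 36 mm high. Origin: on the bench, on the rail's inner face, half-way along it. y runs along the rail towards the end stop (rail y -270 to 270 mm), z is up, x points from the lane into the rail (rail x 0 to 12); the lane is the bench on its -x side.
- stop_face (a point): The end stop, a 36 mm high, 14 mm thick aluminium bar square across the lane at the rail's +y end, reaching 110 mm from the rail. The point: on the bench where the stop's face meets the rail's inner face (guide x 0, y 250 mm); axes as the guide's.
- keeper_pivot (a point): Axis of the keeper arm's upright pivot, 40 mm above the bench, at x -215, y 125 mm in the guide's frame; its post is 16 mm in radius at the foot and 52 mm high.
- keeper (a joint): Keeper arm: dark steel bar, 198 mm long from its pivot, 12 mm wide, from 30 to 50 mm above the bench. At 0 it points along guide -y (lane open); negative leans away from the rail; growing, its end swings towards the rail, counter-clockwise from above, to its limit 1.571: square across the lane, fully shut. It stays where left; about 1 N at its end moves it.
- keeper_tip (a point): The black round end peg (16 mm across, up to 64 mm above the bench) on the keeper arm, 190 mm from the pivot; the point is on the peg's axis, 40 mm above the bench.
- tub_centre (a point): Round white tub with grey lid, upright plain cylinder 100 mm across, 60 mm high, 0.3 to 0.65 kg, loose on the bench at the end of the lane away from the stop, a few cm clear of the rail. Point: its centre, half-way up; z its axis. Smooth, slides easily on the rail. Too wide to grasp. Home, it is at x -50, y 200 mm in the guide's frame.
- bottle_centre (a point): White bottle, at first lying in the lane between tub and stop, cap towards the stop: square body 50 x 50 mm, 110 mm tall, then a narrow neck and black cap 32 mm across; 150 mm tall in all, 0.2 kg. Point: on its long axis, 75 mm from the foot; z runs from foot to cap, x and y square to its sides. Lying, it is 25 mm above the bench.
- mat: Fixed square black rubber mat, 140 x 140 mm and 4 mm thick, flat on the bench to the left or right, nearer the robot than the lane. Origin: centre of its underside, on the bench; z up.
- lid_tray: Bystander: fixed grey open tray of white lids, 140 x 140 mm and 30 mm high (lids up to 32 mm), on the side where the mat is not. Origin: centre of its underside.
- pail: Bystander: round white pail with a blue lid, 144 mm wide and 132 mm high, left of the lane. Origin: centre of its underside.
- tape_roll: Bystander: loose brown roll of tape lying flat, 100 mm wide and 48 mm high, beyond the rail. Origin: centre of its underside.
Things that resemble listed ones, but are neither listed nor needed, are in the scene too. What is shaped like the part that bears tub_centre but red is not meant. What is shaped like the part that bears bottle_centre but purple is not meant.

How it is judged:
By the outcome, as a careful person would: the job done as asked, in the order asked, and still so for the second after the job is handed in, with the robot touching nothing.
It also fails if it takes over 72 s, if anything falls off the work surface, if the arm or the gripper's body presses on something with over 40 N, if the wrist force passes 120 N, or if a joint passes its speed limit or range.

### The arm

A 6-joint arm with a two-finger parallel gripper is mounted at the origin on the work surface. World frame = base frame: x ahead of the robot, y to its left, z up, the work surface at z = 0. Lengths are in mm, angles in rad, forces in N, time in s.
With the tool pointing down it reaches from about 275 to 1000 mm from the base axis. Payload 8.4 kg.
Tool frame: the origin (TCP) lies on the centre line of the jaws, within the pads' length; the fingertips stand 22 mm ahead of it and the grasp point (between the pads) lies 3 mm ahead of it; z points along the fingers, x is the direction in which the jaws open and shut, and the axes are right-handed (so a half turn about z gives the same grasp; the last joint's range is limited). The gripper opens to 85 mm and grips with 20 to 120 N. Pads are 22 mm wide; open, the fingers measure 114 mm over their backs; the gripper's body (76 mm by 85 mm) begins 54 mm behind the grasp point. The pads swing forward as they close: fully open they stand 13 mm farther back than shut.
Start: joints at [1.232, 0.353, 1.633, -0, 1.155, -0.002], TCP at [206.542, 589.889, 253.281] pointing down, gripper open.
Joint ranges: [-2.63, 2.63], [-0.92, 2.1], [0.06, 2.66], [-1.3, 4.44], [0, 2.69], [-3.02, 3.02]. Speed limits (rad/s): [2.22, 2.22, 2.79, 3.14, 3.14, 3.14].

### API

Orientations are given as [roll, pitch, yaw] about the fixed x, y, z axes, in that order (R = Rz(yaw) Ry(pitch) Rx(roll)).
In Python, from rig import status, viewer, job gives the robot as it stands.
- The arm moves only by the tool send_rows, never from a script. Its argument "plan" is a list of rows, each a list of 3 entries, a list of its own where there are three numbers: the shift along the tool's x, y, z in m, then the turn, a rotation vector about the tool's x, y, z in rad, then the opening, from -1 (shut) to 1 (fully open). In form: [[[x, y, z], [rx, ry, rz], jaw], ...]. A call has exactly 5 rows; each row is the pose to reach, as a shift and turn from the pose measured when the call began, along the tool's axes at that moment; what a row does not reach only later rows make up. A row lasts 1/12 s, in which the tool goes at most 41.7 mm and 7.16 degrees, less where a joint would pass 70% of its speed; a pose out of reach is approached as far as the arm can. A call with a gripper value outside its range is refused whole. The fingers move at their own pace and stop on an object; "squeeze" is the grip in N (left out, the last holds). Time passes only in rows, so rows that repeat a pose let the fingers close, or fill a call up. It gives the time, the measured TCP pose, the force and the opening at its end, in the units of the state.
- status.sense(): the state, without advancing time (a new reading comes with each control period).
- viewer.grab_frame(name): name is "scene" or "top" or "wrist"; returns the picture (480x640x3 uint8, red, green, blue); there is no depth.
- viewer.camera_params(name): a dict with "intrinsics" (3x3 intrinsics, pixels), "xyz" and "orientation" of the camera in the world. Camera axes: x right, y down, z forward; pixel columns grow to the right and rows downward; lengths in mm; the calibration is good to about 2 mm. A picture is of the moment at which its call begins: read the wrist's pose just before it. camera_params takes no time and is no camera call; for the wrist camera it gives the pose at the moment of the call.
- job.sign_off(): hands the job in, once; it reports no verdict.
Trained networks look in the newest picture that a camera, given by its name, has taken for a name from the list of things; names that differ only in an ending like _2 or _b are one class to them, and where a whole thing is asked for, a point or a joint stands for the part that bears it (a point fixed in the world has none). Each returns a list of dicts, best first, with "p" (0 to 1); they miss things now and then, are a little off and sometimes report something else, mostly with a low value. They report only what shows in the picture. A call takes as long as a camera call. They do not tell look-alikes from the thing itself.
- viewer.cut_out(label, camera): "mask" (480x640 bool, what is visible of it) and "extent" ([left, top, width, height] in pixels, round what is visible of it).
The state is a dict: "clock": time; "qpos": joint angles; "qvel": joint speeds; "joint_efforts": joint torques, N m; "eef_pos": TCP position; "tcp_rot": TCP orientation; "contact_force": force on the tool from outside, world axes, zero at the start; "wrist_torque": the same for the moment, N m; "opening": opening from 0.0 (shut) to 1.0 (fully open).
Only numpy, scipy, OpenCV 4.12 (cv2) and the standard library are available. Lean on these libraries where they do the work, as an engineer would, in place of code of your own. Each camera call takes 0.05 s, during which the arm holds its last target.

## Working session

There is one attempt and no reset: what is moved stays moved. The work goes in short steps, Python scripts to look and compute and a tool call to move; the robot and the scene stay as the last step left them, time stands still between calls to the robot, and variables do not carry over. Pictures are saved under pics/ and viewed, and the job is handed in when it is done.

Besides the shell and the picture viewer there is one more tool, called in YAML: its name, and indented under it one key for each argument. send_rows: Moves the arm, as the interface text tells. Its arguments: {"type":"object","properties":{"plan":{"type":"array"},"squeeze":{"type":"number"}},"required":["plan"]}

```bash
ls; mkdir -p pics; python3 - <<'E'
from rig import status, viewer
import cv2
print(status.sense())
for n in ("scene","top"):
    im=viewer.grab_frame(n); cv2.imwrite(f"pics/{n}0.png",im[:,:,::-1])
    print(n,viewer.camera_params(n))
E
```

```text
pics
{'clock': 0.0, 'qpos': array([ 1.23157709e+00,  3.53676523e-01,  1.63416998e+00,  2.13353369e-05,
        1.15520640e+00, -2.38689261e-03]), 'qvel': array([-2.94761476e-04,  2.92606953e-04,  4.30278262e-05, -7.95315266e-04,
       -1.06658301e-03, -8.13952790e-04]), 'joint_efforts': array([-3.19324236e-04, -6.05229735e+01, -3.42071056e+01, -7.89407477e-05,
        9.14389151e-03, -6.76246736e-05]), 'eef_pos': array([206.39209535, 589.4410435 , 252.52860596]), 'tcp_rot': array([-3.14156966e+00,  1.46020652e-03,  1.23395537e+00]), 'contact_force': array([-0.25981686, -0.36855264,  0.09722008]), 'wrist_torque': array([-0.0282427 ,  0.00744062, -0.01053697]), 'opening': 0.9994241546309705}
scene {'intrinsics': array([[486.0575391 ,   0.        , 318.45602669],
       [  0.        , 486.0575391 , 244.67655718],
       [  0.        ,   0.        ,   1.        ]]), 'xyz': array([1190.34898969, -566.989681  ,  860.98288627]), 'orientation': array([-2.30904264e+00, -2.10548357e-03,  7.69175462e-01])}
top {'intrinsics': array([[594.99959247,   0.        , 328.2238268 ],
       [  0.        , 594.99959247, 239.84298315],
       [  0.        ,   0.        ,   1.        ]]), 'xyz': array([ 429.64863483,   53.94312319, 1306.30500544]), 'orientation': array([-3.01434511, -0.00493015, -1.59314886])}
```

View pics/scene0.png

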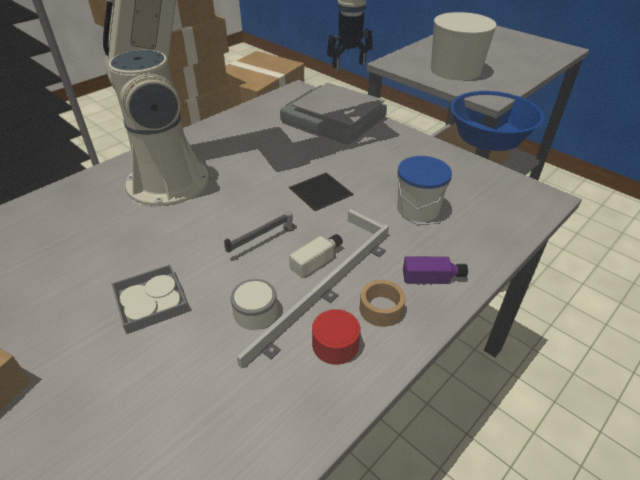

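View pics/top0.png

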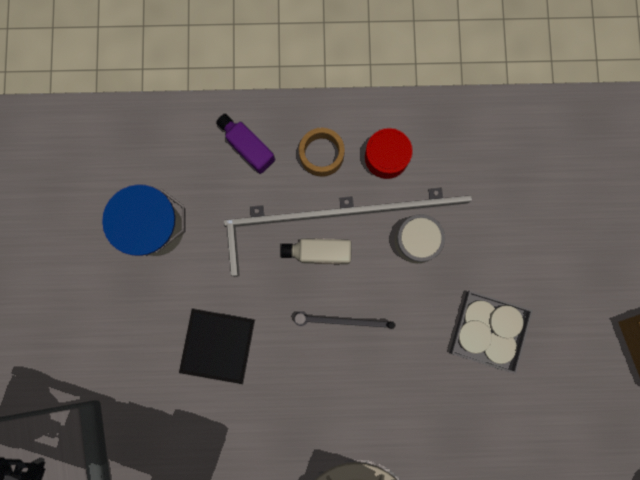

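The top view shows the rail from about (232,222) to (470,200). The stop is at the left, the bottle at (318,251), the tub at (420,238), the keeper from (300,319) to (390,325) and the mat at (217,346). The red tub and purple bottle are beyond the rail.

```bash
cat > h.py <<'E'
import numpy as np, cv2
from scipy.spatial.transform import Rotation as R
from rig import status, viewer
def cam(n):
    c=viewer.camera_params(n); return c["intrinsics"],np.array(c["xyz"]),R.from_euler('xyz',c["orientation"]).as_matrix()
def toplane(n,uv,z):
    K,t,Rm=cam(n); uv=np.atleast_2d(np.asarray(uv,float))
    d=np.c_[uv,np.ones(len(uv))]@np.linalg.inv(K).T@Rm.T
    s=(z-t[2])/d[:,2]; return t+d*s[:,None]
def proj(n,P):
    K,t,Rm=cam(n); p=(np.atleast_2d(P)-t)@Rm@K.T; return p[:,:2]/p[:,2:]
def tcp():
    s=status.sense(); return np.array(s["eef_pos"]),R.from_euler('xyz',s["tcp_rot"]),s
def local(goal,goalrot=None):
    p,r,s=tcp(); print("shift m",np.round(r.inv().apply(np.array(goal)-p)/1000,4))
    if goalrot is not None: print("rotvec",np.round((r.inv()*goalrot).as_rotvec(),4))
E
python3 - <<'E'
from h import *
for cm in("top","scene"):
    viewer.grab_frame(cm)
    for l in("guide","keeper","tub_centre","bottle_centre","mat","lid_tray","pail","tape_roll"):
        r=viewer.cut_out(l,cm)
        for i,q in enumerate(r[:3]):
            m=np.asarray(q["mask"]).astype(np.uint8)
            np.save(f"{cm}_{l}_{i}.npy",m)
            ys,xs=np.nonzero(m)
            print(cm,l,i,round(q["p"],2),q["extent"],m.sum(),"minrect",[np.round(v,1) for v in cv2.minAreaRect(np.c_[xs,ys].astype(np.float32))] if len(xs) else "")
print(status.sense()["clock"])
E
```

```text
top guide 0 0.6 [224.9, 188.5, 248.3, 140.3] 3343 minrect [array([352.7, 263.2]), array([134.8, 248.4]), np.float64(84.4)]
top keeper 0 0.83 [296.3, 312.2, 96.5, 15.6] 609 minrect [array([345., 320.]), array([98.4, 10. ]), np.float64(2.6)]
top tub_centre 0 0.91 [394.8, 213.9, 48.5, 50.4] 1998 minrect [array([419.5, 238. ]), array([48.8, 50.2]), np.float64(45.0)]
top tub_centre 1 0.56 [367.2, 124.9, 44.7, 54.9] 1944 minrect [array([388.5, 152.9]), array([45.6, 51.4]), np.float64(14.0)]
top bottle_centre 0 0.8 [282.1, 240.3, 69.7, 23.7] 1543 minrect [array([315.8, 250.2]), array([71.3, 25.6]), np.float64(2.7)]
top bottle_centre 1 0.66 [217.4, 114.7, 55.4, 58.4] 1451 minrect [array([244.3, 141.3]), array([68.6, 24. ]), np.float64(45.0)]
top mat 0 0.91 [180.9, 308.6, 74.4, 71.4] 4144 minrect [array([216.8, 345.2]), array([64.9, 65.4]), np.float64(10.5)]
top lid_tray 0 0.98 [451.3, 289.9, 81.5, 81.3] 4641 minrect [array([490.8, 331.2]), array([70.5, 68.6]), np.float64(14.9)]
top lid_tray 1 0.25 [105.2, 184.5, 78.6, 73.4] 4574 minrect [array([143.5, 219.5]), array([71., 79.]), np.float64(9
[... 1025 characters left out ...]
61.7, 28.5] 1442 minrect [array([434.5, 269.2]), array([63.3, 27.9]), np.float64(2.2)]
scene bottle_centre 1 0.6 [292.9, 235.0, 45.9, 41.8] 1228 minrect [array([315.4, 252.4]), array([27.2, 58. ]), np.float64(56.3)]
scene mat 0 0.98 [288.4, 172.4, 62.3, 40.5] 1341 minrect [array([321. , 190.4]), array([32.6, 55.5]), np.float64(67.8)]
scene mat 1 0.4 [113.3, 266.1, 74.4, 67.7] 3298 minrect [array([149.1, 298. ]), array([51.9, 66.7]), np.float64(71.6)]
scene pail 0 0.77 [398.2, 155.9, 52.2, 66.9] 2921 minrect [array([424. , 188.5]), array([65., 54.]), np.float64(90.0)]
scene tape_roll 0 0.7 [362.2, 279.2, 43.6, 46.1] 1538 minrect [array([382.5, 303. ]), array([46., 45.]), np.float64(90.0)]
1.0
```

```bash
python3 - <<'E'
import cv2
im=cv2.imread("pics/top0.png")
cv2.imwrite("pics/topz.png",cv2.resize(im[180:340,215:415],None,fx=4,fy=3.75,interpolation=cv2.INTER_CUBIC)[:600])
cv2.imwrite("pics/topz1.png",cv2.resize(im[180:280,215:315],None,fx=6,fy=6,interpolation=cv2.INTER_CUBIC))
cv2.imwrite("pics/topz2.png",cv2.resize(im[180:280,385:485],None,fx=6,fy=6,interpolation=cv2.INTER_CUBIC))
E
```

```text
(no output)
```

View pics/topz1.png

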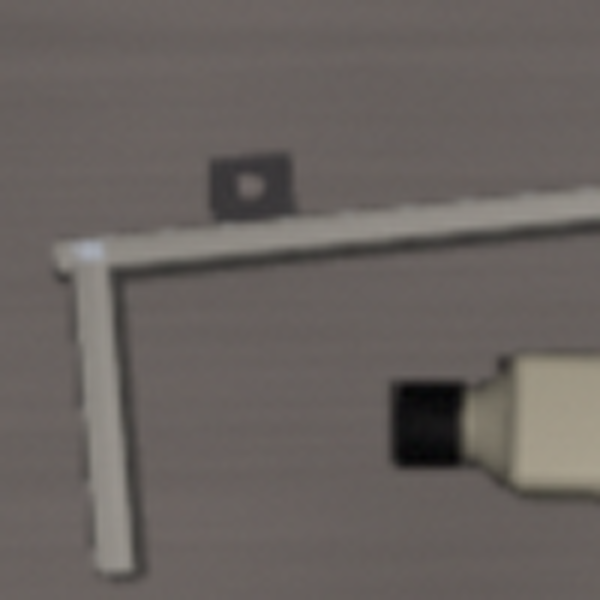

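View pics/topz2.png

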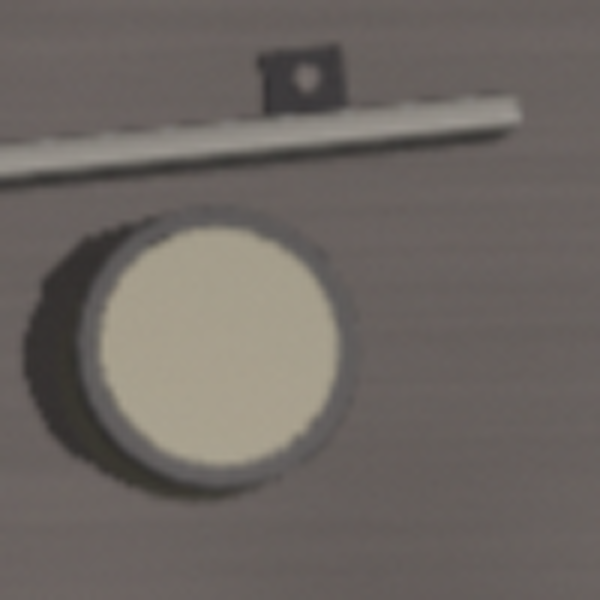

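View pics/topz.png

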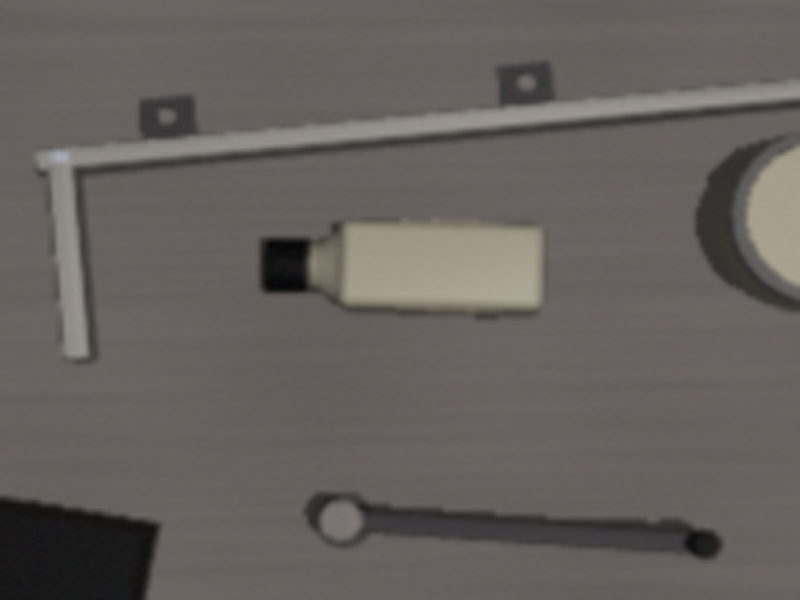

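```bash
cat >> h.py <<'E'
E
python3 - <<'E'
from h import *
z1=lambda x,y:(215+x/6-.42,180+y/6-.42); z2=lambda x,y:(385+x/6-.42,180+y/6-.42)
a=toplane("top",[z1(115,268),z1(600,222),z2(0,180),z2(519,124), z1(52,258)],36)
print(np.round(a[:,:2],1))
d=a[0]-a[3]; print("yaw of rail +y",np.arctan2(d[1],d[0]), np.linalg.norm(d))
for i in range(3): e=a[i]-a[3]; print(np.arctan2(e[1],e[0]))
stop=toplane("top",[z1(112,280),z1(133,565),z1(98,572)],36); print("stop",stop[:,:2])
f=lambda x,y:(215+x/4-.4,180+y/3.75-.4)
print("pivot z52",toplane("top",f(341,521),52)[0]); print("peg z64",toplane("top",f(705,544),64)[0])
print("tub top",toplane("top",z2(219,346),60)[0], 'r', 253/2/6*(1306-60)/595)
b=toplane("top",[f(345,223),f(543,227),f(541,310),f(345,305)],50); print("bottle body top corners",b[:,:2])
print("cap",toplane("top",[f(262,265)],25))
mk=np.load("top_mat_0.npy"); ys,xs=np.nonzero(mk); bx=cv2.boxPoints(cv2.minAreaRect(np.c_[xs,ys].astype(np.float32)))
mb=toplane("top",bx,4); print("mat",mb[:,:2],mb.mean(0)); e=mb[1]-mb[0];print(np.arctan2(e[1],e[0]),np.linalg.norm(e))
E
```

```text
[[ 630.3  247.1]
 [ 643.3   72.4]
 [ 655.5  -79.6]
 [ 672.  -268.3]
 [ 634.5  269.8]]
yaw of rail +y 1.65142285068881 517.1180486231705
1.65142285068881
1.6546595579123315
1.6581831508634919
stop [[625.99986817 248.20757135]
 [523.27088241 240.95876203]
 [521.05175707 253.40521389]]
pivot z52 [425.51700936 107.15083884  52.        ]
peg z64 [408.77196186 -81.28081916  64.        ]
tub top [ 590.19282993 -152.19268503   60.        ] r 44.15098039215686
bottle body top corners [[ 5.93133213e+02  1.02374493e+02]
 [ 5.88556012e+02 -2.92234512e+00]
 [ 5.41319367e+02 -5.83211265e-01]
 [ 5.46427224e+02  1.03145933e+02]]
cap [[572.91165266 148.6519899   25.        ]]
mat [[318.7694427  370.03716173]
 [455.27746311 345.36472995]
 [426.59380099 206.95393049]
 [290.74056926 233.44747533]] [372.84531901 288.95082437   4.        ]
-0.17880942466093253 138.71974815148954
```

```bash
cat > fit.py <<'E'
from h import *
from scipy.optimize import least_squares
inn=np.array([[630.3,247.1],[643.3,72.4],[655.5,-79.6],[672,-268.3]])
sf=np.array([[626,248.2],[523.3,241]])
def loc(p,q): 
    c,s=np.cos(p[2]),np.sin(p[2]); d=np.asarray(q)-p[:2]; return d@np.array([[c,-s],[s,c]])
def res(p):
    return np.r_[loc(p,inn)[:,0], loc(p,sf)[:,1]-250, loc(p,[[672,-268.3]])[:,1]+270, loc(p,[[634.5,269.8]])[:,1]-270, loc(p,[[522,247]])[:,0]+110, (loc(p,[[425.5,107.15]])-[-215,125]).ravel()]
s=least_squares(res,[650,0,.08],loss='soft_l1',x_scale=[10,10,.05]); p=s.x
print(p,np.round(res(p),1))
print("tub",loc(p,[590.2,-152.2])); print("peg",loc(p,[408.8,-81.3]),"mat",loc(p,[372.8,289]))
print("bottle foot/top mid",loc(p,[[564.9,-1.75],[569.8,102.8],[572.9,148.7]]))
E
python3 fit.py
python3 - <<'E'
# overlay
from h import *
from fit import p
G=lambda x,y,z:(p[0]+np.cos(p[2])*x-np.sin(p[2])*y,p[1]+np.sin(p[2])*x+np.cos(p[2])*y,z)
for n in("top","scene"):
    im=cv2.imread(f"pics/{n}0.png"); im=cv2.resize(im,None,fx=2,fy=2)
    def line(pts,c): cv2.polylines(im,[np.round(proj(n,np.array(pts))*2+.5).astype(int)],False,c,1)
    line([G(0,-270,36),G(0,250,36),G(-110,250,36)],(0,255,0)); line([G(0,-270,0),G(0,250,0),G(-110,250,0)],(0,0,255))
    t=np.linspace(0,6.3,40)
    for z in(0,60): line(np.c_[590.2+50*np.cos(t),-152.2+50*np.sin(t),0*t+z],(255,0,255))
    for z in(0,50): line([(593,102,z),(588.5,-3,z),(541.3,-.6,z),(546.4,103,z),(593,102,z)],(255,0,0))
    line([(425.5,107.1,50),(408.8,-81.3,50),(408.8,-81.3,64)],(255,255,0))
    line([(318.8,370,4),(455.3,345.4,4),(426.6,207,4),(290.7,233.4,4),(318.8,370,4)],(0,255,255))
    o=im[300:760,300:1000] if n=="top" else im[300:800,380:840]
    cv2.imwrite(f"pics/ov_{n}.png",o)
E
```

```text
[6.49941495e+02 4.44780196e-02 7.94715467e-02] [ 0.  -0.9 -0.8  0.7 -0.7  0.2  0.8  0.1  2.1 -0.2 -0.4]
tub [ -71.63931155 -147.0212107 ]
peg [-246.83817306  -61.94401678] mat [-253.32720315  310.04520684]
bottle foot/top mid [[-84.91554714   4.96245312]
 [-71.73100552 108.79347142]
 [-64.99688424 154.30249921]]
[6.49941495e+02 4.44780196e-02 7.94715467e-02] [ 0.  -0.9 -0.8  0.7 -0.7  0.2  0.8  0.1  2.1 -0.2 -0.4]
tub [ -71.63931155 -147.0212107 ]
peg [-246.83817306  -61.94401678] mat [-253.32720315  310.04520684]
bottle foot/top mid [[-84.91554714   4.96245312]
 [-71.73100552 108.79347142]
 [-64.99688424 154.30249921]]
```

View pics/ov_top.png

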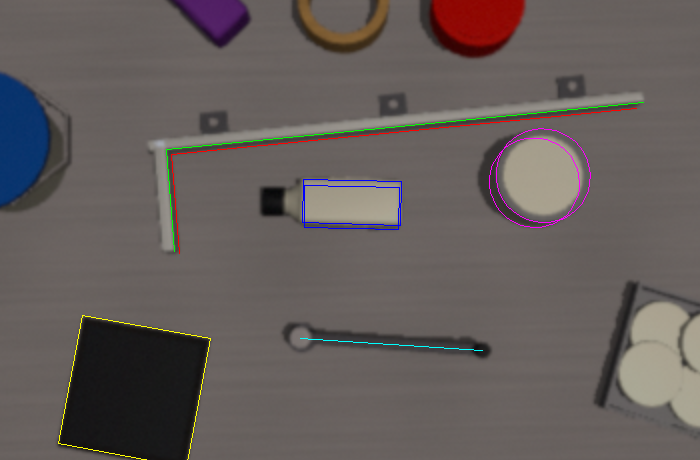

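View pics/ov_scene.png

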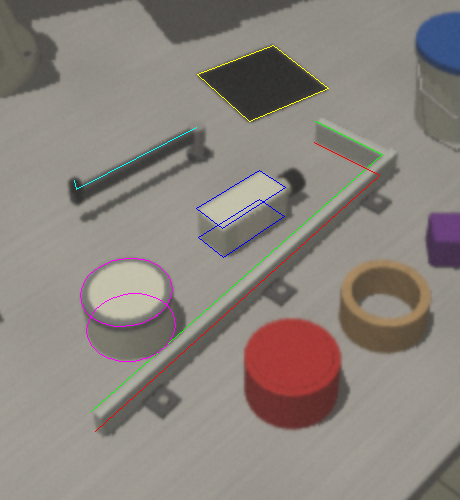

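```bash
cat >> h.py <<'E'
def grot(byaw,alpha):
    """tool x perp to b, tool z = down tilted by alpha: alpha>0 -> toward +b"""
    b=np.array([np.cos(byaw),np.sin(byaw),0]); x=np.array([b[1],-b[0],0]); z=np.array([0,0,-np.cos(alpha)])+b*np.sin(alpha)
    return R.from_matrix(np.c_[x,np.cross(z,x),z])
def st():
    p,r,s=tcp(); z=r.as_matrix()[:,2]
    print("t",round(s["clock"],2),"p",np.round(p,1),"z",np.round(z,3),"x",np.round(r.as_matrix()[:,0],3),"q",np.round(s["qpos"],3),"F",np.round(s["contact_force"],1),"open",round(s["opening"],2))
E
python3 - <<'E'
from h import *
local([571.6,129.5,150],grot(1.522,-np.pi/6))
E
```

```text
shift m [-0.3139  0.4967  0.1033]
rotvec [-0.4491 -0.3354  1.2517]
```

send_rows:
  plan:
    - [[-0.021,0.034,0.007],[-0.036,-0.027,0.1],0.7]
    - [[-0.042,0.066,0.014],[-0.072,-0.054,0.2],0.7]
    - [[-0.063,0.1,0.02],[-0.108,-0.08,0.3],0.7]
    - [[-0.084,0.132,0.027],[-0.144,-0.107,0.4],0.7]
    - [[-0.105,0.166,0.034],[-0.18,-0.134,0.5],0.7]
  squeeze: 40

```text
clock: 1.42
eef_pos: [329.1, 434.6, 219.4]
tcp_rot: [2.934, 0.083, 0.719]
contact_force: [0.2, -0.1, -0.3]
opening: 0.849
```

```bash
python3 - <<'E'
from h import *
st();local([571.6,129.5,150],grot(1.522,-np.pi/6))
E
```

```text
t 1.42 p [329.1 434.6 219.4] z [ 0.075 -0.209 -0.975] x [ 0.75   0.656 -0.083] q [ 1.022  0.338  1.757 -0.187  1.195  0.376] F [ 0.2 -0.1 -0.3] open 0.85
shift m [-0.0127  0.3663  0.1495]
rotvec [-0.2679 -0.2012  0.7471]
```

send_rows:
  plan:
    - [[-0.001,0.038,0.015],[-0.036,-0.027,0.1],0.7]
    - [[-0.003,0.075,0.03],[-0.072,-0.054,0.2],0.7]
    - [[-0.004,0.112,0.045],[-0.108,-0.08,0.3],0.7]
    - [[-0.005,0.148,0.06],[-0.144,-0.107,0.4],0.7]
    - [[-0.006,0.185,0.075],[-0.18,-0.134,0.5],0.7]

```text
clock: 1.83
eef_pos: [452.7, 279.6, 184.7]
tcp_rot: [2.712, 0.052, 0.197]
contact_force: [0.3, 0.6, 0.5]
opening: 0.851
```

```bash
python3 - <<'E'
from h import *
st();local([571.6,129.5,150],grot(1.522,-np.pi/6))
E
```

```text
t 1.83 p [452.7 279.6 184.7] z [ 0.035 -0.418 -0.908] x [ 0.979  0.196 -0.052] q [ 0.75   0.429  1.761 -0.355  1.249  0.706] F [0.3 0.6 0.5] open 0.85
shift m [0.0889 0.1424 0.0984]
rotvec [-0.087  -0.0667  0.2423]
```

send_rows:
  plan:
    - [[0.018,0.028,0.02],[-0.02,-0.015,0.06],0.7]
    - [[0.036,0.057,0.04],[-0.04,-0.03,0.12],0.7]
    - [[0.054,0.086,0.06],[-0.06,-0.045,0.18],0.7]
    - [[0.072,0.114,0.08],[-0.087,-0.067,0.242],0.7]
    - [[0.089,0.142,0.098],[-0.087,-0.067,0.242],0.7]

```text
clock: 2.25
eef_pos: [572.9, 128.6, 149.2]
tcp_rot: [2.616, -0.0, -0.052]
contact_force: [-0.2, -0.0, -0.3]
opening: 0.846
```

```bash
python3 - <<'E'
from h import *
im=viewer.grab_frame("wrist"); cv2.imwrite("pics/w1.png",im[:,:,::-1]); st()
print(viewer.camera_params("wrist"))
print(proj("wrist",[[569.1,78.1,50],[564.9,-1.75,50],[572.9,148.7,41]]))
local([569.2,79.6,32.6],grot(1.522,-np.pi/6))
E
```

```text
t 2.3 p [575.7 123.8 148.8] z [-0.025 -0.502 -0.864] x [ 0.999 -0.051  0.   ] q [ 0.451  0.551  1.687 -0.489  1.219  0.748] F [ 2.7 -3.9  0. ] open 0.85
{'intrinsics': array([[371.13643128,   0.        , 317.57199802],
       [  0.        , 371.13643128, 231.71313791],
       [  0.        ,   0.        ,   1.        ]]), 'xyz': array([581.36896438, 248.34871765, 215.30903379]), 'orientation': array([ 2.31533421e+00,  7.05296971e-04, -5.22845339e-02])}
[[312.51205897 222.45145858]
 [313.48955255 292.15255094]
 [311.51621206 114.62366897]]
shift m [-0.0043 -0.02    0.1228]
rotvec [ 0.0031  0.001  -0.0021]
```

View pics/w1.png

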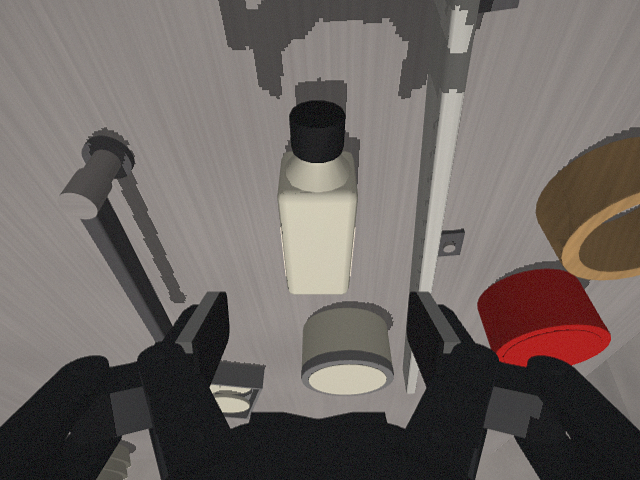

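send_rows:
  plan:
    - [[-0.004,-0.018,0.02],[0.003,0.001,-0.002],0.7]
    - [[-0.004,-0.02,0.045],[0.003,0.001,-0.002],0.7]
    - [[-0.004,-0.02,0.065],[0.003,0.001,-0.002],0.7]
    - [[-0.004,-0.02,0.07],[0.003,0.001,-0.002],0.7]
    - [[-0.004,-0.02,0.07],[0.003,0.001,-0.002],0.7]

```text
clock: 2.72
eef_pos: [570.0, 105.3, 77.2]
tcp_rot: [2.617, 0.002, -0.05]
contact_force: [0.6, 0.0, 0.3]
opening: 0.852
```

```bash
python3 - <<'E'
from h import *
im=viewer.grab_frame("wrist"); cv2.imwrite("pics/w2.png",im[:,:,::-1]); st()
print(proj("wrist",[[569.1,78.1,50],[564.9,-1.75,50],[572.9,148.7,41]]))
local([569.2,79.6,32.6],grot(1.522,-np.pi/6))
E
```

```text
t 2.77 p [570.9 106.1  78.3] z [-0.025 -0.5   -0.866] x [ 0.999 -0.049 -0.   ] q [ 0.429  0.633  1.741 -0.525  1.09   0.801] F [ 0.8 -0.1  0.3] open 0.85
[[318.93505243 302.91696238]
 [318.32428633 370.90030022]
 [320.12221615 172.79010291]]
shift m [-0.0003  0.0001  0.0529]
rotvec [ 0.0003  0.0006 -0.0002]
```

View pics/w2.png

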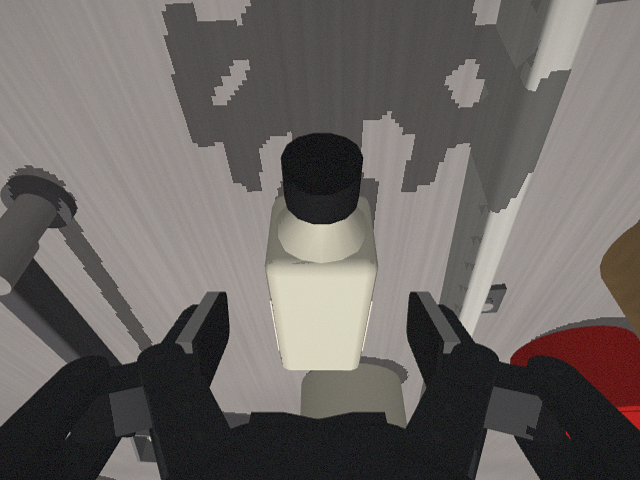

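send_rows:
  plan:
    - [[0,0,0.02],[0,0,0],0.7]
    - [[0,0,0.04],[0,0,0],0.7]
    - [[0,0,0.053],[0,0,0],0.7]
    - [[0,0,0.053],[0,0,0],0.7]
    - [[0,0,0.053],[0,0,0],0.3]

```text
clock: 3.18
eef_pos: [569.8, 79.9, 33.0]
tcp_rot: [2.618, 0.0, -0.049]
contact_force: [0.2, 0.4, 0.7]
opening: 0.727
```

send_rows:
  plan:
    - [[0,0,0],[0,0,0],-0.2]
    - [[0,0,0],[0,0,0],-0.4]
    - [[0,0,0],[0,0,0],-0.4]
    - [[0,0,0],[0,0,0],-0.4]
    - [[0,0,0],[0,0,0],-0.4]
  squeeze: 45

```text
clock: 3.6
eef_pos: [570.8, 80.9, 34.1]
tcp_rot: [2.619, -0.002, -0.049]
contact_force: [0.2, 4.3, 6.6]
opening: 0.583
```

```bash
python3 - <<'E'
from h import *
st()
E
```

```text
t 3.6 p [570.8  80.9  34.1] z [-0.023 -0.499 -0.866] x [ 0.999 -0.049  0.002] q [ 0.392  0.688  1.773 -0.567  1.     0.831] F [0.2 4.3 6.6] open 0.58
```

```bash
cat > kin.py <<'E'
from h import *
from scipy.optimize import least_squares
D=[([1.2316,.3537,1.6342,0,1.1552,-.0024],[206.4,589.4,252.5]),
([1.022,.338,1.757,-.187,1.195,.376],[329.1,434.6,219.4]),
([.75,.429,1.761,-.355,1.249,.706],[452.7,279.6,184.7]),
([.451,.551,1.687,-.489,1.219,.748],[575.7,123.8,148.8]),
([.429,.633,1.741,-.525,1.09,.801],[570.9,106.1,78.3]),
([.392,.688,1.773,-.567,1.0,.831],[570.8,80.9,34.1])]
def fk(q,g,s4=1,s6=1):
    a1,d1,L2,e,L3,dt=g
    r1=R.from_euler('z',q[0]); r2=r1*R.from_euler('y',q[1]); r3=r2*R.from_euler('y',q[2]); r4=r3*R.from_euler('z',s4*q[3]); r5=r4*R.from_euler('y',q[4]); r6=r5*R.from_euler('z',np.pi+s6*q[5])
    p=np.array([0,0,d1])+r1.apply([a1,0,0])+r2.apply([0,0,L2])+r3.apply([e,0,L3])+r6.apply([0,0,dt])
    return p,r6
G=[0,300,450,0,450,200]
def fit(): 
    return least_squares(lambda g:np.concatenate([fk(q,g)[0]-p for q,p in D]+[0.01*(np.array(g)-G)]),G).x
g=fit()
if __name__=="__main__":
    for s4 in(1,-1):
        for s6 in(1,-1): print(s4,s6,[np.round(fk(D[i][0],G,s4,s6)[1].as_matrix()[:,[0,2]].T,3).tolist() for i in(1,5)])
    print(g,[np.round(fk(q,g)[0]-p,1) for q,p in D])
E
python3 kin.py
```

```text
1 1 [[[0.75, 0.656, -0.084], [0.075, -0.209, -0.975]], [[0.999, -0.05, 0.002], [-0.023, -0.499, -0.867]]]
1 -1 [[[0.099, 0.974, -0.202], [0.075, -0.209, -0.975]], [[-0.047, 0.866, -0.497], [-0.023, -0.499, -0.867]]]
-1 1 [[[0.822, 0.532, -0.202], [-0.22, -0.029, -0.975]], [[0.578, -0.647, -0.497], [-0.368, 0.337, -0.867]]]
-1 -1 [[[0.242, 0.967, -0.084], [-0.22, -0.029, -0.975]], [[0.672, 0.74, 0.002], [-0.368, 0.337, -0.867]]]
[  0.85455448 291.76930187 568.67365631  61.23213731 494.10719984
 316.5862473 ] [array([ 1.3, -0.7,  0. ]), array([ 0.5, -0.5, -0.1]), array([0.6, 0.1, 0.1]), array([ 0.1, -0.1,  0. ]), array([-0.2,  0.2, -0.1]), array([-0.2,  0.2,  0.1])]
```

```bash
cat >> kin.py <<'E'
lo=np.array([-2.63,-.92,.06,-1.3,0,-3.02]);hi=np.array([2.63,2.1,2.66,4.44,2.69,3.02])
def ik(p,r,q0):
    def f(q):
        P,Rr=fk(q,g); return np.r_[(P-p)/100,(Rr.inv()*r).as_rotvec()]
    s=least_squares(f,np.clip(q0,lo+1e-3,hi-1e-3),bounds=(lo,hi)); return s.x,np.abs(s.fun).max()
# bottle in tool at grasp
P0,R0=np.array([570.8,80.9,34.1]),grot(1.522,-np.pi/6)
footw=np.array([564.9,-1.75,25.]); foot_t=R0.inv().apply(footw-P0)
def tcp_for(foot,psi,ang=np.pi/3): # ang=60deg tilt from down toward +b => upright
    r=grot(psi,ang); return np.array(foot)-r.apply(foot_t), r
E
python3 - <<'E'
from kin import *
print("foot_t",foot_t)
q0=np.array(D[5][0])
for psi in np.arange(.8,2.9,.2):
    # continuous path: lift, then interpolate
    P1,R1=tcp_for([373,289,5],psi)
    q=q0.copy(); ok=0; sl=R.from_rotvec((P0*0)); dr=(R0.inv()*R1).as_rotvec(); mx=0
    for t in np.linspace(0,1,41):
        p=P0+(P1-P0)*t+np.array([0,0,150*np.sin(np.pi*t)]); r=R0*R.from_rotvec(dr*t)
        qn,e=ik(p,r,q); ok=max(ok,e); mx=max(mx,np.abs(qn-q).max()); q=qn
    print(round(psi,2),np.round(P1),"err",round(ok,4),"maxstep",round(mx,2),np.round(q,2))
E
```

```text
foot_t [-1.86156109 67.19102953 49.30053388]
0.8 [368. 281.  88.] err 0.0072 maxstep 0.28 [ 0.44  0.75  2.66  2.81  1.29 -1.67]
1.0 [370. 280.  88.] err 0.0 maxstep 0.17 [ 0.22  0.71  2.6   2.42  1.17 -1.7 ]
1.2 [371. 280.  88.] err 0.0 maxstep 0.13 [ 0.09  0.67  2.51  2.05  1.07 -1.61]
1.4 [373. 280.  88.] err 0.0 maxstep 0.1 [ 0.03  0.65  2.4   1.72  1.03 -1.47]
1.6 [375. 280.  88.] err 0.0 maxstep 0.08 [ 0.02  0.66  2.29  1.45  1.06 -1.35]
1.8 [377. 281.  88.] err 0.0 maxstep 0.07 [ 0.03  0.67  2.18  1.22  1.13 -1.25]
2.0 [378. 282.  88.] err 0.0 maxstep 0.06 [ 0.07  0.7   2.06  1.04  1.21 -1.19]
2.2 [380. 283.  88.] err 0.0 maxstep 0.06 [ 0.11  0.73  1.95  0.89  1.31 -1.16]
2.4 [381. 284.  88.] err 0.0 maxstep 0.06 [ 0.17  0.76  1.85  0.77  1.41 -1.15]
2.6 [382. 286.  88.] err 0.0 maxstep 0.07 [ 0.23  0.8   1.75  0.65  1.5  -1.17]
2.8 [382. 288.  88.] err 0.0 maxstep 0.07 [ 0.3   0.83  1.66  0.54  1.59 -1.2 ]
```

```bash
cat >> kin.py <<'E'
def rows(goalp,goalr,n,lift=0,frac=1.0,easing=False):
    p,r,s=tcp(); dr=(r.inv()*goalr).as_rotvec()
    for i in range(1,n+1):
        t=i/n*frac
        w=(np.array(goalp)-p)*t+np.array([0,0,lift*np.sin(np.pi*t)])
        print(np.round(r.inv().apply(w)/1000,3).tolist(),np.round(dr*t,3).tolist())
E
python3 - <<'E'
from kin import *
st()
p,r,s=tcp(); rows(p+[0,0,110],r,5)
E
```

```text
t 3.6 p [570.8  80.9  34.1] z [-0.023 -0.499 -0.866] x [ 0.999 -0.049  0.002] q [ 0.392  0.688  1.773 -0.567  1.     0.831] F [0.2 4.3 6.6] open 0.58
[0.0, 0.011, -0.019] [0.0, 0.0, 0.0]
[0.0, 0.022, -0.038] [0.0, 0.0, 0.0]
[0.0, 0.033, -0.057] [0.0, 0.0, 0.0]
[0.0, 0.044, -0.076] [0.0, 0.0, 0.0]
[0.0, 0.055, -0.095] [0.0, 0.0, 0.0]
```

send_rows:
  plan:
    - [[0,0.008,-0.014],[0,0,0],-0.4]
    - [[0,0.02,-0.034],[0,0,0],-0.4]
    - [[0,0.033,-0.057],[0,0,0],-0.4]
    - [[0,0.045,-0.078],[0,0,0],-0.4]
    - [[0,0.055,-0.095],[0,0,0],-0.4]
  squeeze: 60

```text
clock: 4.02
eef_pos: [570.8, 81.0, 145.7]
tcp_rot: [2.619, -0.003, -0.049]
contact_force: [0.6, 1.1, -2.7]
opening: 0.578
```

```bash
python3 - <<'E'
from kin import *
st(); P1,R1=tcp_for([373,289,40],1.8); print(P1); rows(P1,R1,20,80)
E
```

```text
t 4.02 p [570.8  81.  145.7] z [-0.022 -0.498 -0.867] x [ 0.999 -0.049  0.003] q [ 0.393  0.524  1.743 -0.514  1.165  0.719] F [ 0.6  1.1 -2.7] open 0.58
[376.88041592 280.56093714 122.83940542]
[-0.01, -0.003, -0.015] [0.078, -0.004, -0.015]
[-0.02, -0.005, -0.029] [0.156, -0.008, -0.03]
[-0.03, -0.008, -0.043] [0.234, -0.012, -0.045]
[-0.041, -0.012, -0.056] [0.312, -0.017, -0.059]
[-0.051, -0.016, -0.068] [0.39, -0.021, -0.074]
[-0.061, -0.02, -0.079] [0.468, -0.025, -0.089]
[-0.071, -0.026, -0.088] [0.546, -0.029, -0.104]
[-0.081, -0.032, -0.096] [0.623, -0.033, -0.119]
[-0.091, -0.04, -0.102] [0.701, -0.037, -0.134]
[-0.101, -0.048, -0.107] [0.779, -0.042, -0.148]
[-0.112, -0.057, -0.11] [0.857, -0.046, -0.163]
[-0.122, -0.067, -0.111] [0.935, -0.05, -0.178]
[-0.132, -0.079, -0.111] [1.013, -0.054, -0.193]
[-0.142, -0.091, -0.109] [1.091, -0.058, -0.208]
[-0.152, -0.104, -0.106] [1.169, -0.062, -0.223]
[-0.163, -0.117, -0.101] [1.247, -0.066, -0.238]
[-0.173, -0.131, -0.096] [1.325, -0.071, -0.252]
[-0.183, -0.146, -0.089] [1.403, -0.075, -0.267]
[-0.193, -0.161, -0.082] [1.481, -0.079, -0.282]
[-0.203, -0.176, -0.075] [1.559, -0.083, -0.297]
```

send_rows:
  plan:
    - [[-0.01,-0.003,-0.015],[0.078,-0.004,-0.015],-0.4]
    - [[-0.02,-0.005,-0.029],[0.156,-0.008,-0.03],-0.4]
    - [[-0.03,-0.008,-0.043],[0.234,-0.012,-0.045],-0.4]
    - [[-0.041,-0.012,-0.056],[0.312,-0.017,-0.059],-0.4]
    - [[-0.051,-0.016,-0.068],[0.39,-0.021,-0.074],-0.4]

```text
clock: 4.43
eef_pos: [521.5, 132.1, 197.7]
tcp_rot: [3.015, 0.039, 0.016]
contact_force: [-0.1, -0.4, -1.9]
opening: 0.577
```

```bash
python3 - <<'E'
from kin import *
st(); P1,R1=tcp_for([373,289,40],1.8); rows(P1,R1,15,50)
E
```

```text
t 4.43 p [521.5 132.1 197.7] z [-0.037 -0.127 -0.991] x [ 0.999  0.016 -0.039] q [ 0.311  0.318  1.828 -0.125  1.073  0.356] F [-0.1 -0.4 -1.9] open 0.58
[-0.01, -0.009, -0.006] [0.078, -0.004, -0.015]
[-0.019, -0.019, -0.012] [0.155, -0.008, -0.029]
[-0.029, -0.028, -0.017] [0.233, -0.013, -0.044]
[-0.039, -0.038, -0.021] [0.311, -0.017, -0.059]
[-0.048, -0.048, -0.023] [0.388, -0.021, -0.074]
[-0.058, -0.058, -0.023] [0.466, -0.025, -0.088]
[-0.067, -0.068, -0.021] [0.544, -0.029, -0.103]
[-0.076, -0.079, -0.017] [0.621, -0.034, -0.118]
[-0.085, -0.09, -0.011] [0.699, -0.038, -0.133]
[-0.095, -0.101, -0.002] [0.776, -0.042, -0.147]
[-0.104, -0.112, 0.008] [0.854, -0.046, -0.162]
[-0.113, -0.124, 0.019] [0.932, -0.051, -0.177]
[-0.121, -0.136, 0.032] [1.009, -0.055, -0.192]
[-0.13, -0.148, 0.046] [1.087, -0.059, -0.206]
[-0.139, -0.16, 0.061] [1.165, -0.063, -0.221]
```

send_rows:
  plan:
    - [[-0.01,-0.009,-0.006],[0.078,-0.004,-0.015],-0.4]
    - [[-0.019,-0.019,-0.012],[0.155,-0.008,-0.029],-0.4]
    - [[-0.029,-0.028,-0.017],[0.233,-0.013,-0.044],-0.4]
    - [[-0.039,-0.038,-0.021],[0.311,-0.017,-0.059],-0.4]
    - [[-0.048,-0.048,-0.023],[0.388,-0.021,-0.074],-0.4]

```text
clock: 4.85
eef_pos: [473.1, 182.5, 217.5]
tcp_rot: [-2.873, 0.053, 0.092]
contact_force: [0.1, -0.0, -3.3]
opening: 0.578
```

```bash
python3 - <<'E'
from kin import *
st(); P1,R1=tcp_for([373,289,40],1.8); rows(P1,R1,10,20)
E
```

```text
t 4.85 p [473.1 182.5 217.5] z [-0.075  0.26  -0.963] x [ 0.994  0.091 -0.053] q [ 0.194  0.226  1.93   0.319  1.034 -0.061] F [ 0.1 -0.  -3.3] open 0.58
[-0.008, -0.009, 0.006] [0.077, -0.004, -0.014]
[-0.017, -0.018, 0.013] [0.155, -0.009, -0.029]
[-0.025, -0.027, 0.022] [0.232, -0.013, -0.043]
[-0.034, -0.036, 0.031] [0.309, -0.017, -0.058]
[-0.042, -0.043, 0.043] [0.387, -0.022, -0.072]
[-0.05, -0.051, 0.056] [0.464, -0.026, -0.087]
[-0.058, -0.058, 0.071] [0.541, -0.03, -0.101]
[-0.066, -0.064, 0.088] [0.619, -0.035, -0.116]
[-0.074, -0.07, 0.106] [0.696, -0.039, -0.13]
[-0.082, -0.076, 0.124] [0.773, -0.043, -0.145]
```

send_rows:
  plan:
    - [[-0.008,-0.009,0.006],[0.077,-0.004,-0.014],-0.4]
    - [[-0.017,-0.018,0.013],[0.155,-0.009,-0.029],-0.4]
    - [[-0.025,-0.027,0.022],[0.232,-0.013,-0.043],-0.4]
    - [[-0.034,-0.036,0.031],[0.309,-0.017,-0.058],-0.4]
    - [[-0.042,-0.043,0.043],[0.387,-0.022,-0.072],-0.4]

```text
clock: 5.27
eef_pos: [424.9, 231.6, 190.6]
tcp_rot: [-2.479, 0.037, 0.166]
contact_force: [-0.2, 0.2, -3.0]
opening: 0.579
```

```bash
python3 - <<'E'
from kin import *
st(); P1,R1=tcp_for([373,289,40],1.8); rows(P1,R1,6,0)
E
```

```text
t 5.27 p [424.9 231.6 190.6] z [-0.131  0.602 -0.788] x [ 0.986  0.165 -0.037] q [ 0.079  0.294  2.074  0.786  1.041 -0.578] F [-0.2  0.2 -3. ] open 0.58
[-0.006, -0.0, 0.015] [0.064, -0.004, -0.012]
[-0.012, -0.001, 0.03] [0.128, -0.008, -0.023]
[-0.018, -0.001, 0.045] [0.192, -0.012, -0.035]
[-0.024, -0.001, 0.059] [0.255, -0.015, -0.047]
[-0.031, -0.002, 0.074] [0.319, -0.019, -0.058]
[-0.037, -0.002, 0.089] [0.383, -0.023, -0.07]
```

send_rows:
  plan:
    - [[-0.008,0,0.018],[0.077,-0.005,-0.014],-0.4]
    - [[-0.015,-0.001,0.036],[0.154,-0.009,-0.028],-0.4]
    - [[-0.023,-0.001,0.055],[0.23,-0.014,-0.042],-0.4]
    - [[-0.03,-0.002,0.074],[0.306,-0.018,-0.056],-0.4]
    - [[-0.037,-0.002,0.089],[0.383,-0.023,-0.07],-0.4]

```text
clock: 5.68
eef_pos: [376.4, 281.0, 122.7]
tcp_rot: [-2.092, -0.003, 0.229]
contact_force: [-0.6, -0.0, -2.4]
opening: 0.576
```

```bash
python3 - <<'E'
from kin import *
st(); P1,R1=tcp_for([373,289,40],1.8); rows(P1,R1,1,0)
for n in("scene","top","wrist"): cv2.imwrite(f"pics/b_{n}.png",viewer.grab_frame(n)[:,:,::-1])
a=cv2.imread("pics/b_scene.png")[120:270,230:430]; b=cv2.imread("pics/b_top.png")[270:420,140:340]
cv2.imwrite("pics/b.png",np.vstack([cv2.resize(a,None,fx=2,fy=2,interpolation=2),cv2.resize(b,None,fx=2,fy=2,interpolation=2)]))
st()
E
```

```text
t 5.68 p [376.4 281.  122.7] z [-0.195  0.845 -0.498] x [0.974 0.227 0.003] q [ 0.019  0.593  2.184  1.185  1.158 -1.183] F [-0.6 -0.  -2.4] open 0.58
[0.0, 0.0, -0.001] [-0.002, -0.002, 0.002]
t 5.83 p [375.7 280.2 121.5] z [-0.199  0.842 -0.501] x [ 0.974  0.227 -0.005] q [ 0.02   0.594  2.183  1.18   1.156 -1.174] F [-0.4  0.1 -1.6] open 0.58
```

View pics/b.png

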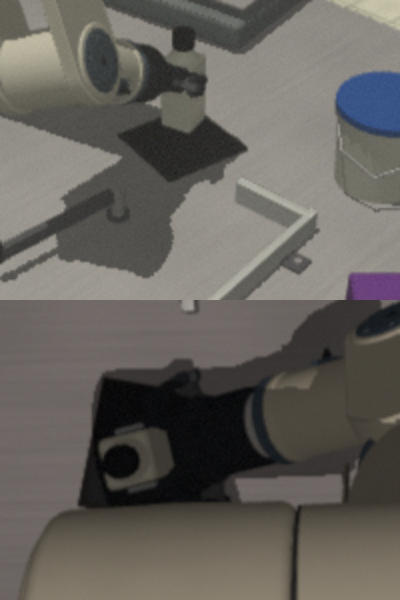

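View pics/b_wrist.png

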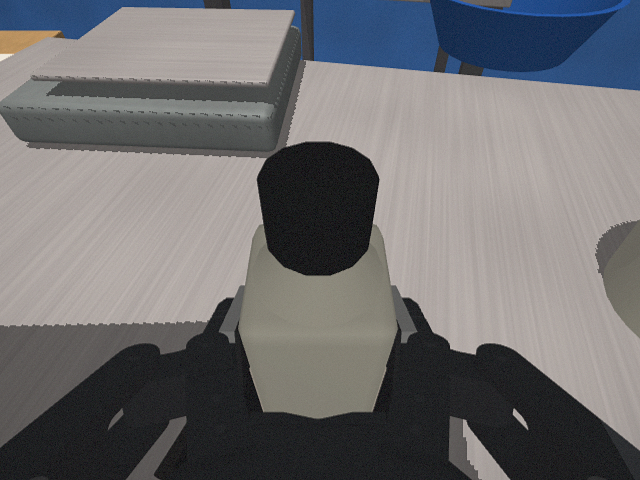

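```bash
python3 - <<'E'
from kin import *
print(toplane("top",[201,350],190)); print(proj("top",[[373,289,190],[373,289,40]]),proj("scene",[[373,289,190],[373,289,40],[373,289,4]]))
p,r,s=tcp(); print("foot est",p+r.apply(foot_t),"axis err",np.array(r.as_matrix()@(grot(1.522,-np.pi/6).inv().apply([np.cos(1.522),np.sin(1.522),0]))))
im=cv2.imread("pics/b_scene.png"); cv2.imwrite("pics/bz.png",cv2.resize(im[120:220,270:370],None,fx=6,fy=6,interpolation=2))
P1,R1=tcp_for([373,289,10],1.8); rows(P1,R1,5,0)
E
```

```text
[[372.47944107 284.60473646 190.        ]]
[[198.61684829 349.76841594]
 [213.72734593 345.7355303 ]] [[320.91473344 134.71800184]
 [320.6334063  180.25781903]
 [320.57170796 190.24523482]]
foot est [371.39312231 288.47897648  38.6597545 ] axis err [0.00473342 0.00229969 0.99998615]
[0.0, 0.005, 0.003] [0.0, 0.0, -0.001]
[0.001, 0.01, 0.006] [0.0, 0.001, -0.002]
[0.001, 0.015, 0.009] [0.001, 0.001, -0.003]
[0.001, 0.02, 0.012] [0.001, 0.002, -0.004]
[0.001, 0.025, 0.014] [0.001, 0.002, -0.005]
```

View pics/bz.png

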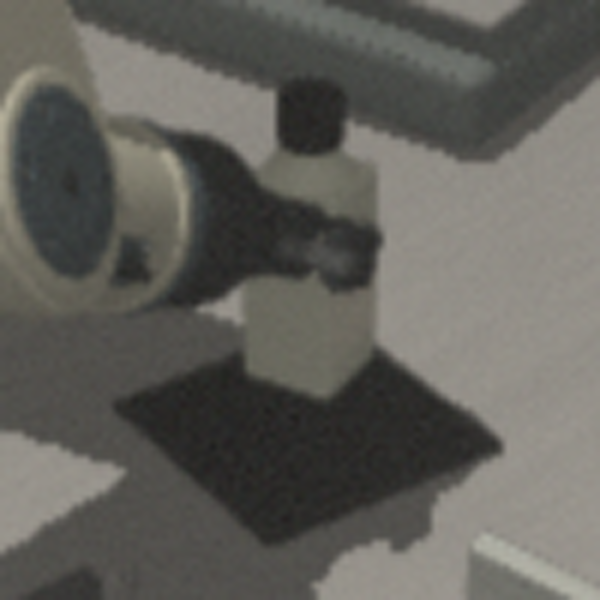

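send_rows:
  plan:
    - [[0,0.005,0.003],[0,0,-0.001],-0.4]
    - [[0.001,0.01,0.006],[0,0.001,-0.002],-0.4]
    - [[0.001,0.015,0.009],[0.001,0.001,-0.003],-0.4]
    - [[0.001,0.02,0.012],[0.001,0.002,-0.004],-0.4]
    - [[0.001,0.024,0.013],[0.001,0.002,-0.005],-0.4]

```text
clock: 6.25
eef_pos: [377.0, 279.7, 94.1]
tcp_rot: [-2.095, -0.002, 0.23]
contact_force: [-0.4, -0.7, -2.6]
opening: 0.578
```

```bash
python3 - <<'E'
from kin import *
st(); p,r,s=tcp();print("foot est",p+r.apply(foot_t)); P1,R1=tcp_for([373,289,3],1.8); rows(P1,R1,5,0)
E
```

```text
t 6.25 p [377.  279.7  94.1] z [-0.196  0.843 -0.501] x [0.974 0.228 0.002] q [ 0.018  0.657  2.179  1.206  1.134 -1.242] F [-0.4 -0.7 -2.6] open 0.58
foot est [373.26847678 288.11644954  11.27470538]
[0.0, 0.001, 0.001] [0.0, -0.0, 0.0]
[0.0, 0.003, 0.002] [0.0, -0.0, 0.001]
[0.0, 0.004, 0.003] [0.001, -0.0, 0.001]
[0.0, 0.005, 0.004] [0.001, -0.0, 0.001]
[0.0, 0.007, 0.005] [0.001, -0.0, 0.002]
```

send_rows:
  plan:
    - [[0,0.001,0.001],[0,0,0],-0.4]
    - [[0,0.002,0.001],[0,0,0],-0.4]
    - [[0,0.003,0.002],[0,0,0],-0.4]
    - [[0,0.004,0.002],[0,0,0],-0.4]
    - [[0,0.005,0.003],[0,0,0],-0.4]

```text
clock: 6.67
eef_pos: [377.1, 279.8, 88.3]
tcp_rot: [-2.096, -0.002, 0.23]
contact_force: [-0.5, -0.3, -2.3]
opening: 0.577
```

```bash
python3 - <<'E'
from kin import *
st(); p,r,s=tcp();print("foot est",p+r.apply(foot_t)); print(r.inv().apply([0,0,-1]))
E
```

```text
t 6.67 p [377.1 279.8  88.3] z [-0.196  0.843 -0.501] x [0.974 0.228 0.002] q [ 0.018  0.671  2.177  1.211  1.129 -1.255] F [-0.5 -0.3 -2.3] open 0.58
foot est [373.41918151 288.15802287   5.48384491]
[-0.0019509   0.86545936  0.50097534]
```

Not in contact yet, so I'll lower in small steps.

send_rows:
  plan:
    - [[0,0.0005,0.0003],[0,0,0],-0.4]
    - [[0,0.001,0.0006],[0,0,0],-0.4]
    - [[0,0.0015,0.0009],[0,0,0],-0.4]
    - [[0,0.002,0.0012],[0,0,0],-0.4]
    - [[0,0.002,0.0012],[0,0,0],-0.4]

```text
clock: 7.08
eef_pos: [377.1, 279.9, 88.0]
tcp_rot: [-2.091, -0.003, 0.23]
contact_force: [-0.6, -14.4, 20.6]
opening: 0.577
```

```bash
python3 - <<'E'
from kin import *
st()
E
```

```text
t 7.08 p [377.1 279.9  88. ] z [-0.196  0.845 -0.497] x [0.974 0.228 0.003] q [ 0.017  0.674  2.177  1.213  1.133 -1.259] F [ -0.6 -14.4  20.6] open 0.58
```

send_rows:
  plan:
    - [[0,-0.0002,0],[-0.002,0,0],-0.4]
    - [[0,-0.0002,0],[-0.002,0,0],-0.4]
    - [[0,-0.0002,0],[-0.002,0,0],0.3]
    - [[0,-0.0002,0],[-0.002,0,0],0.6]
    - [[0,-0.0002,0],[-0.002,0,0],0.8]
  squeeze: 20

```text
clock: 7.5
eef_pos: [377.0, 280.1, 88.2]
tcp_rot: [-2.093, -0.003, 0.23]
contact_force: [-0.4, -0.0, -0.1]
opening: 0.896
```

```bash
python3 - <<'E'
from kin import *
st()
E
```

```text
t 7.5 p [377.  280.1  88.2] z [-0.196  0.844 -0.499] x [0.974 0.228 0.003] q [ 0.018  0.673  2.177  1.213  1.131 -1.258] F [-0.4 -0.  -0.1] open 0.9
```

send_rows:
  plan:
    - [[0,0,-0.008],[0,0,0],0.8]
    - [[0,0,-0.022],[0,0,0],0.8]
    - [[0,0,-0.045],[0,0,0],0.8]
    - [[0,0,-0.075],[0,0,0],0.8]
    - [[0,0,-0.11],[0,0,0],0.8]

```text
clock: 7.92
eef_pos: [397.8, 186.4, 143.4]
tcp_rot: [-2.093, -0.0, 0.232]
contact_force: [-0.2, 0.4, 0.1]
opening: 0.899
```

```bash
python3 - <<'E'
from kin import *
st()
for n in("scene","top"): cv2.imwrite(f"pics/c_{n}.png",viewer.grab_frame(n)[:,:,::-1])
a=cv2.imread("pics/c_scene.png")[120:270,230:430]; b=cv2.imread("pics/c_top.png")[270:420,140:340]
cv2.imwrite("pics/c.png",np.vstack([cv2.resize(a,None,fx=2,fy=2,interpolation=2),cv2.resize(b,None,fx=2,fy=2,interpolation=2)]))
E
```

```text
t 7.92 p [397.8 186.4 143.4] z [-0.199  0.844 -0.499] x [0.973 0.23  0.   ] q [-0.184  0.567  2.121  0.979  1.271 -1.138] F [-0.2  0.4  0.1] open 0.9
```

View pics/c.png

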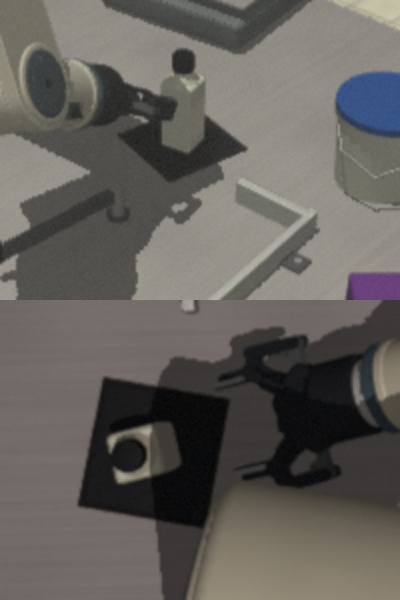

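```bash
cat >> kin.py <<'E'
GP=np.array([649.94,.044,.07947])
def G2W(x,y,z): c,s=np.cos(GP[2]),np.sin(GP[2]); return np.array([GP[0]+c*x-s*y,GP[1]+s*x+c*y,z])
def W2G(P): c,s=np.cos(GP[2]),np.sin(GP[2]); d=np.asarray(P)[:2]-GP[:2]; return np.array([c*d[0]+s*d[1],-s*d[0]+c*d[1],P[2]])
def down(yaw): return R.from_euler('xyz',[np.pi,0,yaw])
def sim(goalp,goalr,n,lift=0):
    p,r,s=tcp(); q=np.array(s["qpos"]); dr=(r.inv()*goalr).as_rotvec(); print("angle",np.linalg.norm(dr)); mx=0;er=0
    for i in range(1,n+1):
        t=i/n; qn,e=ik(p+(np.array(goalp)-p)*t+[0,0,lift*np.sin(np.pi*t)],r*R.from_rotvec(dr*t),q); mx=max(mx,np.abs(qn-q).max()); er=max(er,e); q=qn
    print("maxstep/row",mx,"err",er,np.round(q,2))
E
python3 - <<'E'
from kin import *
P=G2W(-155,-147,130); R1=down(GP[2]-np.pi/2); print(P)
sim(P,R1,20,60); rows(P,R1,20,60)
E
```

```text
[ 507.09898978 -158.79694497  130.        ]
angle 1.9421426273208768
maxstep/row 0.13605403641551395 err 5.586571205640212e-12 [-0.3   0.37  1.94 -0.    0.84  1.19]
[0.001, 0.001, -0.02] [-0.039, 0.044, 0.077]
[0.003, 0.003, -0.04] [-0.077, 0.089, 0.155]
[0.004, 0.005, -0.059] [-0.116, 0.133, 0.232]
[0.005, 0.008, -0.078] [-0.155, 0.177, 0.309]
[0.007, 0.011, -0.097] [-0.193, 0.221, 0.386]
[0.008, 0.016, -0.115] [-0.232, 0.266, 0.464]
[0.009, 0.021, -0.133] [-0.27, 0.31, 0.541]
[0.011, 0.027, -0.15] [-0.309, 0.354, 0.618]
[0.012, 0.035, -0.166] [-0.348, 0.399, 0.696]
[0.013, 0.044, -0.181] [-0.386, 0.443, 0.773]
[0.015, 0.054, -0.196] [-0.425, 0.487, 0.85]
[0.016, 0.066, -0.21] [-0.464, 0.532, 0.928]
[0.017, 0.079, -0.223] [-0.502, 0.576, 1.005]
[0.018, 0.092, -0.236] [-0.541, 0.62, 1.082]
[0.02, 0.107, -0.248] [-0.58, 0.664, 1.159]
[0.021, 0.123, -0.26] [-0.618, 0.709, 1.237]
[0.022, 0.14, -0.271] [-0.657, 0.753, 1.314]
[0.023, 0.157, -0.281] [-0.695, 0.797, 1.391]
[0.025, 0.174, -0.292] [-0.734, 0.842, 1.469]
[0.026, 0.192, -0.302] [-0.773, 0.886, 1.546]
```

send_rows:
  plan:
    - [[0.001,0.001,-0.02],[-0.039,0.044,0.077],0.5]
    - [[0.003,0.003,-0.04],[-0.077,0.089,0.155],0]
    - [[0.004,0.005,-0.059],[-0.116,0.133,0.232],0]
    - [[0.005,0.008,-0.078],[-0.155,0.177,0.309],0]
    - [[0.007,0.011,-0.097],[-0.193,0.221,0.386],0]
  squeeze: 60

```text
clock: 8.43
eef_pos: [427.5, 97.7, 184.0]
tcp_rot: [-2.328, 0.176, -0.185]
contact_force: [0.6, 0.1, -1.2]
opening: 0.502
```

```bash
python3 - <<'E'
from kin import *
st(); P=G2W(-155,-147,130); R1=down(GP[2]-np.pi/2); rows(P,R1,15,40)
E
```

```text
t 8.43 p [427.5  97.7 184. ] z [ 0.016  0.736 -0.677] x [ 0.968 -0.182 -0.175] q [-0.32   0.342  2.146  0.879  1.153 -0.643] F [ 0.6  0.1 -1.2] open 0.5
[0.007, 0.006, -0.016] [-0.038, 0.044, 0.077]
[0.015, 0.013, -0.031] [-0.077, 0.088, 0.154]
[0.022, 0.02, -0.046] [-0.115, 0.133, 0.231]
[0.03, 0.028, -0.06] [-0.154, 0.177, 0.308]
[0.038, 0.037, -0.074] [-0.192, 0.221, 0.385]
[0.047, 0.047, -0.086] [-0.231, 0.265, 0.462]
[0.055, 0.058, -0.097] [-0.269, 0.31, 0.539]
[0.064, 0.071, -0.107] [-0.308, 0.354, 0.616]
[0.073, 0.084, -0.116] [-0.346, 0.398, 0.693]
[0.083, 0.099, -0.124] [-0.385, 0.442, 0.77]
[0.092, 0.115, -0.131] [-0.423, 0.486, 0.847]
[0.102, 0.132, -0.137] [-0.462, 0.531, 0.924]
[0.112, 0.149, -0.142] [-0.5, 0.575, 1.001]
[0.123, 0.168, -0.147] [-0.539, 0.619, 1.078]
[0.133, 0.186, -0.151] [-0.577, 0.663, 1.155]
```

send_rows:
  plan:
    - [[0.007,0.006,-0.016],[-0.038,0.044,0.077],0]
    - [[0.015,0.013,-0.031],[-0.077,0.088,0.154],0]
    - [[0.022,0.02,-0.046],[-0.115,0.133,0.231],0]
    - [[0.03,0.028,-0.06],[-0.154,0.177,0.308],0]
    - [[0.038,0.037,-0.074],[-0.192,0.221,0.385],0]

```text
clock: 8.85
eef_pos: [453.5, 11.5, 201.3]
tcp_rot: [-2.621, 0.242, -0.639]
contact_force: [-0.2, -0.1, -0.1]
opening: 0.502
```

```bash
python3 - <<'E'
from kin import *
st(); P=G2W(-155,-147,130); R1=down(GP[2]-np.pi/2); rows(P,R1,10,20)
E
```

```text
t 8.85 p [453.5  11.5 201.3] z [ 0.13   0.523 -0.842] x [ 0.78  -0.579 -0.24 ] q [-0.366  0.208  2.109  0.679  1.02  -0.085] F [-0.2 -0.1 -0.1] open 0.5
[0.014, 0.008, -0.007] [-0.038, 0.044, 0.077]
[0.029, 0.016, -0.014] [-0.077, 0.088, 0.153]
[0.043, 0.025, -0.02] [-0.115, 0.132, 0.23]
[0.058, 0.034, -0.025] [-0.154, 0.176, 0.306]
[0.074, 0.044, -0.028] [-0.192, 0.22, 0.383]
[0.09, 0.056, -0.029] [-0.23, 0.264, 0.46]
[0.106, 0.068, -0.029] [-0.269, 0.308, 0.536]
[0.123, 0.081, -0.028] [-0.307, 0.352, 0.613]
[0.14, 0.094, -0.025] [-0.345, 0.397, 0.69]
[0.157, 0.108, -0.022] [-0.384, 0.441, 0.766]
```

send_rows:
  plan:
    - [[0.014,0.008,-0.007],[-0.038,0.044,0.077],0]
    - [[0.029,0.016,-0.014],[-0.077,0.088,0.153],0]
    - [[0.043,0.025,-0.02],[-0.115,0.132,0.23],0]
    - [[0.058,0.034,-0.025],[-0.154,0.176,0.306],0]
    - [[0.074,0.044,-0.028],[-0.192,0.22,0.383],0]

```text
clock: 9.27
eef_pos: [480.5, -74.2, 186.1]
tcp_rot: [-2.912, 0.175, -1.089]
contact_force: [0.6, 0.1, -0.9]
opening: 0.497
```

```bash
python3 - <<'E'
from kin import *
st(); P=G2W(-155,-147,130); R1=down(GP[2]-np.pi/2); rows(P,R1,5,0)
E
```

```text
t 9.27 p [480.5 -74.2 186.1] z [ 0.123  0.256 -0.959] x [ 0.456 -0.873 -0.174] q [-0.344  0.212  2.037  0.37   0.896  0.532] F [ 0.6  0.1 -0.9] open 0.5
[0.019, 0.005, 0.007] [-0.038, 0.044, 0.076]
[0.038, 0.01, 0.014] [-0.076, 0.087, 0.152]
[0.057, 0.015, 0.021] [-0.114, 0.131, 0.228]
[0.077, 0.019, 0.028] [-0.152, 0.174, 0.304]
[0.096, 0.024, 0.035] [-0.191, 0.218, 0.379]
```

send_rows:
  plan:
    - [[0.019,0.005,0.007],[-0.038,0.044,0.076],0]
    - [[0.038,0.01,0.014],[-0.076,0.087,0.152],0]
    - [[0.057,0.015,0.021],[-0.114,0.131,0.228],0]
    - [[0.077,0.019,0.028],[-0.152,0.174,0.304],0]
    - [[0.096,0.024,0.035],[-0.191,0.218,0.379],0]

```text
clock: 9.68
eef_pos: [507.3, -159.6, 129.8]
tcp_rot: [3.139, -0.002, -1.494]
contact_force: [-0.4, -0.4, 0.7]
opening: 0.501
```

```bash
python3 - <<'E'
from kin import *
im=viewer.grab_frame("wrist"); cv2.imwrite("pics/w3.png",im[:,:,::-1]); st()
for n in("top",): cv2.imwrite(f"pics/d_{n}.png",viewer.grab_frame(n)[:,:,::-1])
tc=np.array([590.2,-152.2]); t=np.linspace(0,6.28,8,False)
print(proj("wrist",np.c_[tc[0]+50*np.cos(t),tc[1]+50*np.sin(t),0*t+60]).round())
st(); P=G2W(-155,-147,34); R1=down(GP[2]-np.pi/2); rows(P,R1,5,0)
E
```

```text
t 9.73 p [ 508.3 -161.1  128.2] z [-0.005 -0.006 -1.   ] x [ 0.07  -0.998  0.006] q [-0.305  0.371  1.933 -0.01   0.839  1.202] F [ 1.  -1.2 -1.7] open 0.5
[[323. -22.]
 [242.   8.]
 [210.  89.]
 [239. 166.]
 [307. 200.]
 [378. 177.]
 [417. 107.]
 [398.  22.]]
t 9.78 p [ 507.7 -159.3  128.8] z [-0.003 -0.001 -1.   ] x [ 0.079 -0.997  0.001] q [-0.306  0.369  1.935 -0.003  0.84   1.188] F [ 0.2 -0.   0.2] open 0.5
[-0.0, 0.0, 0.019] [0.001, -0.0, -0.0]
[-0.0, 0.0, 0.038] [0.001, -0.0, -0.0]
[-0.0, 0.0, 0.057] [0.002, -0.0, -0.001]
[-0.001, 0.0, 0.076] [0.003, -0.001, -0.001]
[-0.001, 0.0, 0.095] [0.003, -0.001, -0.001]
```

View pics/w3.png

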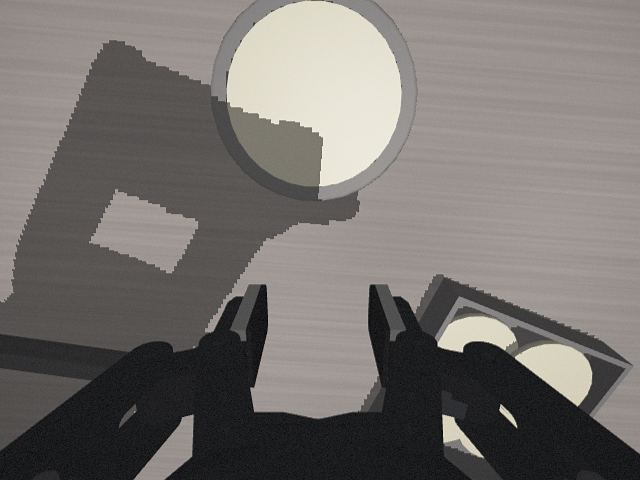

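View pics/d_top.png

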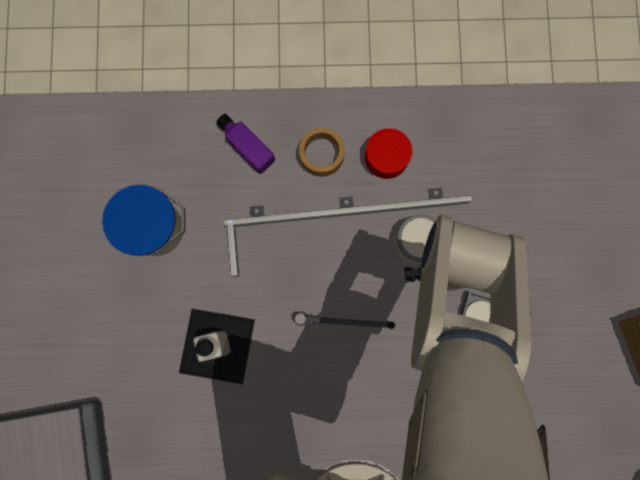

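send_rows:
  plan:
    - [[0,0,0.025],[0.002,0,0],0]
    - [[0,0,0.055],[0.002,0,0],0]
    - [[0,0,0.08],[0.003,0,0],0]
    - [[0,0,0.094],[0.003,0,0],0]
    - [[0,0,0.094],[0.003,0,0],0]

```text
clock: 10.2
eef_pos: [504.5, -158.1, 32.3]
tcp_rot: [3.137, 0.003, -1.49]
contact_force: [-0.5, -0.1, -0.1]
opening: 0.502
```

```bash
python3 - <<'E'
from kin import *
st(); p,r,s=tcp(); print(W2G(p)); P=G2W(-106,-147,34); R1=down(GP[2]-np.pi/2); rows(P,R1,1,0)
E
```

```text
t 10.2 p [ 504.5 -158.1   32.3] z [-0.005  0.002 -1.   ] x [ 0.08  -0.997 -0.003] q [-3.070e-01  5.250e-01  1.982e+00  1.000e-03  6.400e-01  1.183e+00] F [-0.5 -0.1 -0.1] open 0.5
[-157.48964    -146.11526626   32.26579642]
[0.001, -0.051, -0.002] [0.005, 0.003, 0.001]
```

send_rows:
  plan:
    - [[0,-0.007,0],[0.004,0,0],0]
    - [[0,-0.014,0],[0.004,0,0],0]
    - [[0,-0.02,0],[0.004,0,0],0]
    - [[0,-0.025,0],[0.004,0,0],0]
    - [[0,-0.029,0],[0.004,0,0],0]

```text
clock: 10.62
eef_pos: [535.0, -155.9, 33.2]
tcp_rot: [-3.141, 0.002, -1.49]
contact_force: [-2.2, -0.6, 0.4]
opening: 0.506
```

```bash
python3 - <<'E'
from kin import *
st(); p,r,s=tcp(); print(W2G(p)); P=G2W(-106,-147,34); R1=down(GP[2]-np.pi/2); rows(P,R1,1,0)
E
```

```text
t 10.62 p [ 535.  -155.9   33.2] z [ 0.001  0.002 -1.   ] x [ 0.081 -0.997 -0.002] q [-0.287  0.55   1.924  0.003  0.668  1.2  ] F [-2.2 -0.6  0.4] open 0.51
[-126.97587802 -146.28003173   33.16685369]
[0.001, -0.021, -0.001] [-0.001, 0.002, 0.002]
```

Contact came at the expected place, with about 2 N. Now I'll push steadily the remaining 21 mm.

send_rows:
  plan:
    - [[0,-0.003,0],[0,0.001,0],0]
    - [[0,-0.006,0],[0,0.001,0],0]
    - [[0,-0.009,0],[0,0.001,0],0]
    - [[0,-0.012,0],[0,0.001,0],0]
    - [[0,-0.015,0],[0,0.001,0],0]

```text
clock: 11.03
eef_pos: [550.0, -154.6, 33.1]
tcp_rot: [-3.141, 0.001, -1.49]
contact_force: [-2.0, 0.1, 0.7]
opening: 0.499
```

```bash
python3 - <<'E'
from kin import *
st(); p,r,s=tcp(); print(W2G(p)); P=G2W(-106,-147,34); R1=down(GP[2]-np.pi/2); rows(P,R1,1,0)
E
```

```text
t 11.03 p [ 550.  -154.6   33.1] z [ 0.     0.001 -1.   ] x [ 0.081 -0.997 -0.001] q [-0.277  0.565  1.892  0.002  0.684  1.211] F [-2.   0.1  0.7] open 0.5
[-111.92118324 -146.20159591   33.14261939]
[0.001, -0.006, -0.001] [-0.0, 0.001, 0.002]
```

send_rows:
  plan:
    - [[0,-0.0015,0],[0,0.001,0],0]
    - [[0,-0.003,0],[0,0.001,0],0]
    - [[0,-0.0045,0],[0,0.001,0],0]
    - [[0,-0.0055,0],[0,0.001,0],0]
    - [[0,-0.0065,0],[0,0.001,0],0]

```text
clock: 11.45
eef_pos: [556.2, -154.0, 33.0]
tcp_rot: [3.141, 0.0, -1.49]
contact_force: [-4.0, -0.3, 2.3]
opening: 0.504
```

```bash
python3 - <<'E'
from kin import *
st(); p,r,s=tcp(); print(W2G(p))
E
```

```text
t 11.45 p [ 556.2 -154.    33. ] z [-0.  0. -1.] x [ 0.081 -0.997 -0.   ] q [-0.273  0.571  1.879  0.     0.692  1.217] F [-4.  -0.3  2.3] open 0.5
[-105.66318654 -146.14776582   33.04957932]
```

send_rows:
  plan:
    - [[0,-0.0005,0],[0,0,0],0]
    - [[0,-0.001,0],[0,0,0],0]
    - [[0,-0.0015,0],[0,0,0],0]
    - [[0,-0.002,0],[0,0,0],0]
    - [[0,-0.002,0],[0,0,0],0]

```text
clock: 11.87
eef_pos: [556.3, -153.8, 32.6]
tcp_rot: [3.138, 0.001, -1.49]
contact_force: [-8.7, -1.7, 2.7]
opening: 0.501
```

```bash
python3 - <<'E'
from kin import *
st(); p,r,s=tcp(); print(W2G(p))
cv2.imwrite("pics/e_scene.png",cv2.resize(viewer.grab_frame("scene")[230:370,210:350,::-1],None,fx=4,fy=4,interpolation=2))
E
```

```text
t 11.87 p [ 556.3 -153.8   32.6] z [-0.004  0.001 -1.   ] x [ 0.081 -0.997 -0.001] q [-2.720e-01  5.730e-01  1.876e+00 -1.000e-03  6.960e-01  1.218e+00] F [-8.7 -1.7  2.7] open 0.5
[-105.56250627 -145.93192862   32.63855527]
```

View pics/e_scene.png

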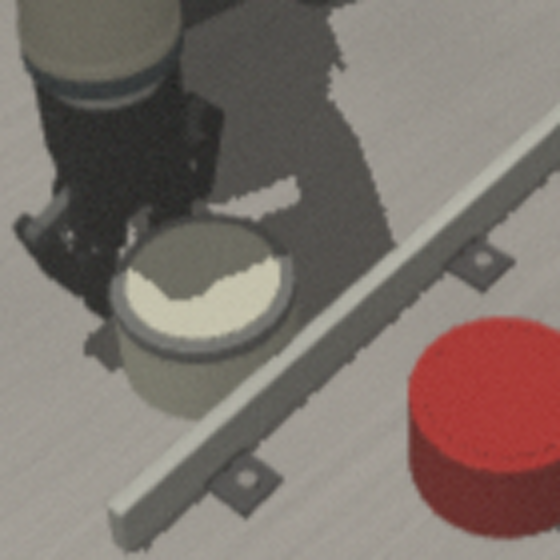

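send_rows:
  plan:
    - [[0,0.008,0],[0,0,0],0]
    - [[0,0.022,0],[0,0,0],0]
    - [[0,0.035,-0.01],[0,0,0],0]
    - [[0,0.045,-0.045],[0,0,0],0]
    - [[0.008,0.05,-0.085],[0,0,0.05],0]

```text
clock: 12.33
eef_pos: [504.0, -164.5, 116.4]
tcp_rot: [3.132, 0.003, -1.539]
contact_force: [1.2, -0.5, -0.1]
opening: 0.502
```

```bash
python3 - <<'E'
from kin import *
st(); p,r,s=tcp(); print(W2G(p)); P=G2W(-51,-230,120); R1=down(GP[2]); sim(P,R1,12,5); rows(P,R1,15,5)
E
```

```text
t 12.33 p [ 504.  -164.5  116.4] z [-0.009  0.003 -1.   ] x [ 0.032 -0.999 -0.003] q [-0.318  0.388  1.942 -0.     0.821  1.221] F [ 1.2 -0.5 -0.1] open 0.5
[-158.53468786 -152.45209443  116.44408781]
angle 1.618255641421675
maxstep/row 0.13879660099717628 err 1.2221335055073723e-14 [-0.36  0.55  1.65 -0.    0.94 -0.44]
[0.005, -0.007, -0.001] [0.0, 0.001, -0.108]
[0.01, -0.015, -0.003] [0.001, 0.001, -0.216]
[0.014, -0.022, -0.004] [0.001, 0.002, -0.324]
[0.019, -0.03, -0.005] [0.001, 0.003, -0.432]
[0.024, -0.037, -0.006] [0.002, 0.003, -0.539]
[0.029, -0.044, -0.007] [0.002, 0.004, -0.647]
[0.034, -0.052, -0.007] [0.002, 0.005, -0.755]
[0.039, -0.059, -0.008] [0.002, 0.005, -0.863]
[0.043, -0.067, -0.008] [0.003, 0.006, -0.971]
[0.048, -0.074, -0.008] [0.003, 0.007, -1.079]
[0.053, -0.081, -0.007] [0.003, 0.007, -1.187]
[0.058, -0.089, -0.007] [0.004, 0.008, -1.295]
[0.063, -0.096, -0.006] [0.004, 0.009, -1.402]
[0.068, -0.104, -0.006] [0.004, 0.009, -1.51]
[0.072, -0.111, -0.005] [0.005, 0.01, -1.618]
```

send_rows:
  plan:
    - [[0.005,-0.007,-0.002],[0,0.001,-0.108],0]
    - [[0.01,-0.015,-0.003],[0,0.001,-0.216],0]
    - [[0.014,-0.022,-0.004],[0,0.002,-0.324],0]
    - [[0.019,-0.03,-0.005],[0.001,0.003,-0.432],0]
    - [[0.024,-0.037,-0.006],[0.002,0.003,-0.539],0]

```text
clock: 12.75
eef_pos: [542.5, -187.6, 122.4]
tcp_rot: [3.138, 0.003, -0.994]
contact_force: [-0.2, -0.4, -0.0]
opening: 0.501
```

```bash
python3 - <<'E'
from kin import *
st(); P=G2W(-51,-230,120); R1=down(GP[2]); rows(P,R1,10,2)
E
```

```text
t 12.75 p [ 542.5 -187.6  122.4] z [-0.005  0.    -1.   ] x [ 0.545 -0.838 -0.003] q [-0.335  0.434  1.847 -0.002  0.866  0.661] F [-0.2 -0.4 -0. ] open 0.5
[0.008, -0.004, -0.0] [0.0, 0.0, -0.107]
[0.016, -0.008, -0.001] [0.0, 0.001, -0.215]
[0.024, -0.011, -0.001] [0.001, 0.001, -0.322]
[0.032, -0.015, -0.001] [0.001, 0.002, -0.43]
[0.04, -0.019, -0.001] [0.001, 0.002, -0.537]
[0.047, -0.023, -0.001] [0.001, 0.003, -0.644]
[0.055, -0.027, -0.0] [0.001, 0.003, -0.752]
[0.063, -0.03, 0.0] [0.002, 0.004, -0.859]
[0.071, -0.034, 0.001] [0.002, 0.004, -0.967]
[0.079, -0.038, 0.002] [0.002, 0.005, -1.074]
```

send_rows:
  plan:
    - [[0.008,-0.004,0],[0,0,-0.107],0]
    - [[0.016,-0.008,0],[0,0.001,-0.215],0]
    - [[0.024,-0.011,0],[0.001,0.001,-0.322],0]
    - [[0.032,-0.015,0],[0.001,0.002,-0.43],0]
    - [[0.04,-0.019,0],[0.001,0.002,-0.537],0]

```text
clock: 13.17
eef_pos: [580.7, -211.1, 122.3]
tcp_rot: [3.14, 0.001, -0.452]
contact_force: [-0.3, 0.6, 0.1]
opening: 0.498
```

```bash
python3 - <<'E'
from kin import *
st(); P=G2W(-51,-230,120); R1=down(GP[2]); rows(P,R1,5,0)
E
```

```text
t 13.17 p [ 580.7 -211.1  122.3] z [-0.002 -0.001 -1.   ] x [ 0.899 -0.437 -0.001] q [-3.510e-01  4.890e-01  1.751e+00 -1.000e-03  9.030e-01  1.020e-01] F [-0.3  0.6  0.1] open 0.5
[0.009, 0.001, 0.0] [0.0, 0.0, -0.106]
[0.017, 0.002, 0.001] [0.0, 0.001, -0.213]
[0.026, 0.002, 0.001] [0.0, 0.001, -0.319]
[0.034, 0.003, 0.002] [0.001, 0.001, -0.425]
[0.043, 0.004, 0.002] [0.001, 0.002, -0.532]
```

send_rows:
  plan:
    - [[0.009,0.001,0],[0,0,-0.106],0]
    - [[0.017,0.002,0],[0,0.001,-0.213],0]
    - [[0.026,0.002,0],[0,0.001,-0.319],0]
    - [[0.034,0.003,0],[0.001,0.001,-0.425],0]
    - [[0.043,0.004,0.002],[0.001,0.002,-0.532],0]

```text
clock: 13.58
eef_pos: [618.3, -233.8, 120.7]
tcp_rot: [3.141, -0.002, 0.085]
contact_force: [1.3, 0.7, 0.2]
opening: 0.499
```

send_rows:
  plan:
    - [[0,0,0],[0,0,0],0]
    - [[0,0,0.01],[0,0,0],0]
    - [[0,0,0.02],[0,0,0],0]
    - [[0,0,0.02],[0,0,0],0]
    - [[0,0,0.02],[0,0,0],0]

```text
clock: 14.0
eef_pos: [617.1, -233.3, 99.4]
tcp_rot: [-3.141, 0.0, 0.084]
contact_force: [0.3, -0.9, 0.1]
opening: 0.5
```

```bash
python3 - <<'E'
from kin import *
im=viewer.grab_frame("wrist"); cv2.imwrite("pics/w4.png",im[:,:,::-1]); st(); p,r,s=tcp(); print(W2G(p))
tc=G2W(-50,-146,60); t=np.linspace(0,6.28,8,False)
print(proj("wrist",np.c_[tc[0]+50*np.cos(t),tc[1]+50*np.sin(t),0*t+60]).round())
print(proj("wrist",[G2W(0,-200,36),G2W(0,-146,36)]))
P=G2W(-51,-230,33); R1=down(GP[2]); rows(P,R1,1,0)
E
```

```text
t 14.05 p [ 617.7 -233.5  100.1] z [ 0.001  0.    -1.   ] x [0.996 0.084 0.001] q [-3.640e-01  5.710e-01  1.665e+00  1.000e-03  9.050e-01 -4.480e-01] F [-0.6 -0.  -0.1] open 0.51
[ -50.72459273 -230.19743579  100.06107487]
[[444. 103.]
 [423.   1.]
 [335. -53.]
 [237. -17.]
 [199.  81.]
 [234. 172.]
 [313. 211.]
 [396. 185.]]
[[419.23799809 208.02362073]
 [428.93778069  95.5841165 ]]
[-0.0, -0.0, 0.067] [-0.0, -0.001, 0.004]
```

View pics/w4.png

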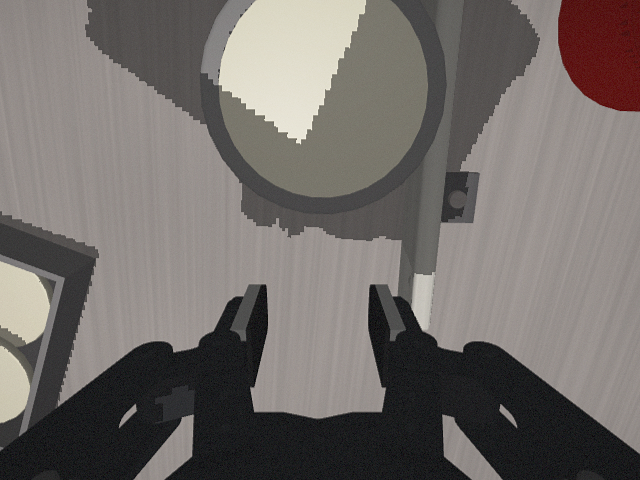

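send_rows:
  plan:
    - [[0,0,0.02],[0,0,0.004],0]
    - [[0,0,0.04],[0,0,0.004],0]
    - [[0,0,0.06],[0,0,0.004],0]
    - [[0,-0.004,0.067],[0,0,0.004],0]
    - [[0,-0.012,0.067],[0,0,0.004],0]

```text
clock: 14.47
eef_pos: [615.5, -221.2, 31.5]
tcp_rot: [-3.14, 0.002, 0.079]
contact_force: [-0.3, -0.0, 0.1]
opening: 0.5
```

```bash
cat >> kin.py <<'E'
def pst(x,y,z=33):
    st(); p,r,s=tcp(); print("G",np.round(W2G(p),1),"tub y~",round(W2G(p)[1]+56.3,1))
    c,sn=np.cos(GP[2]),np.sin(GP[2]); F=s["contact_force"]; print("Fg",np.round([c*F[0]+sn*F[1],-sn*F[0]+c*F[1]],1))
    rows(G2W(x,y,z),down(GP[2]),1,0)
E
python3 - <<'E'
from kin import *
pst(-50,143)
E
```

```text
t 14.47 p [ 615.5 -221.2   31.5] z [-0.002  0.001 -1.   ] x [ 0.997  0.079 -0.002] q [-3.48e-01  6.58e-01  1.70e+00  1.00e-03  7.86e-01 -4.27e-01] F [-0.3 -0.   0.1] open 0.5
G [ -51.9 -217.8   31.5] tub y~ -161.5
Fg [-0.3 -0. ]
[0.002, -0.361, -0.001] [-0.001, 0.002, -0.001]
```

send_rows:
  plan:
    - [[0.001,-0.004,0],[0,0,0],0]
    - [[0.002,-0.008,0],[0,0,0],0]
    - [[0.002,-0.012,0],[0,0,0],0]
    - [[0.002,-0.016,0],[0,0,0],0]
    - [[0.002,-0.02,0],[0,0,0],0]

```text
clock: 14.88
eef_pos: [616.5, -201.0, 32.5]
tcp_rot: [-3.141, 0.0, 0.079]
contact_force: [0.2, -1.1, 0.1]
opening: 0.499
```

```bash
python3 - <<'E'
from kin import *
pst(-50,143)
E
```

```text
t 14.88 p [ 616.5 -201.    32.5] z [-0.  0. -1.] x [ 0.997  0.079 -0.   ] q [-0.318  0.649  1.715  0.     0.778 -0.397] F [ 0.2 -1.1  0.1] open 0.5
G [ -49.3 -197.8   32.5] tub y~ -141.5
Fg [ 0.1 -1.1]
[-0.001, -0.341, -0.0] [-0.0, 0.0, -0.0]
```

send_rows:
  plan:
    - [[0,-0.006,0],[0,0,0],0]
    - [[0,-0.012,0],[0,0,0],0]
    - [[0,-0.018,0],[0,0,0],0]
    - [[0,-0.024,0],[0,0,0],0]
    - [[0,-0.03,0],[0,0,0],0]

```text
clock: 15.3
eef_pos: [614.1, -170.5, 32.5]
tcp_rot: [-3.141, 0.0, 0.079]
contact_force: [-0.5, -1.2, 0.9]
opening: 0.503
```

```bash
python3 - <<'E'
from kin import *
pst(-49.5,143)
E
```

```text
t 15.3 p [ 614.1 -170.5   32.5] z [-0.  0. -1.] x [ 0.997  0.079 -0.   ] q [-0.273  0.637  1.741  0.     0.764 -0.352] F [-0.5 -1.2  0.9] open 0.5
G [ -49.3 -167.2   32.5] tub y~ -110.9
Fg [-0.6 -1.1]
[-0.0, -0.31, -0.0] [-0.0, 0.0, -0.001]
```

send_rows:
  plan:
    - [[0,-0.006,0],[0,0,0],0]
    - [[0,-0.012,0],[0,0,0],0]
    - [[0,-0.018,0],[0,0,0],0]
    - [[0,-0.024,0],[0,0,0],0]
    - [[0,-0.03,0],[0,0,0],0]

```text
clock: 15.72
eef_pos: [611.7, -140.0, 32.5]
tcp_rot: [-3.141, 0.0, 0.079]
contact_force: [0.4, -0.6, 0.6]
opening: 0.502
```

send_rows:
  plan:
    - [[0,-0.006,0],[0,0,0],0]
    - [[0,-0.012,0],[0,0,0],0]
    - [[0,-0.018,0],[0,0,0],0]
    - [[0,-0.024,0],[0,0,0],0]
    - [[0,-0.03,0],[0,0,0],0]

```text
clock: 16.13
eef_pos: [609.3, -109.4, 32.5]
tcp_rot: [-3.141, 0.0, 0.079]
contact_force: [0.6, -2.1, 0.6]
opening: 0.498
```

```bash
python3 - <<'E'
from kin import *
pst(-49.5,143)
im=viewer.grab_frame("wrist"); cv2.imwrite("pics/w5.png",im[:,:,::-1])
E
```

```text
t 16.13 p [ 609.3 -109.4   32.5] z [-0.  0. -1.] x [ 0.997  0.079 -0.   ] q [-0.18   0.617  1.784  0.     0.741 -0.26 ] F [ 0.6 -2.1  0.6] open 0.5
G [ -49.2 -105.9   32.5] tub y~ -49.6
Fg [ 0.4 -2.1]
[-0.0, -0.249, -0.0] [-0.0, 0.0, -0.0]
```

View pics/w5.png

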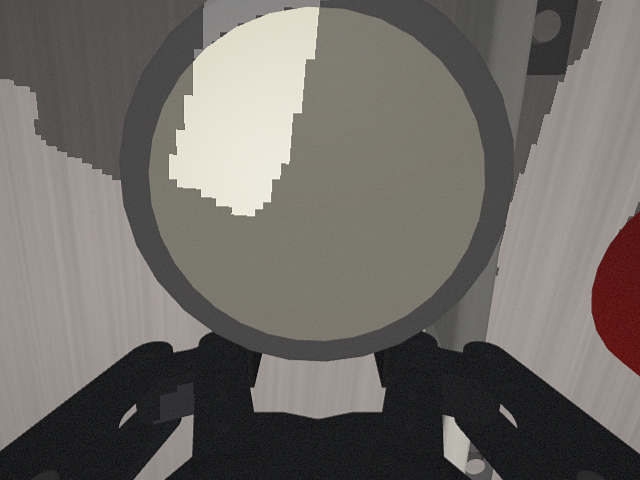

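send_rows:
  plan:
    - [[0,-0.006,0],[0,0,0],0]
    - [[0.0005,-0.012,0],[0,0,0],0]
    - [[0.0005,-0.018,0],[0,0,0],0]
    - [[0.0005,-0.024,0],[0,0,0],0]
    - [[0.0005,-0.03,0],[0,0,0],0]

```text
clock: 16.6
eef_pos: [606.9, -77.9, 32.4]
tcp_rot: [-3.141, 0.001, 0.079]
contact_force: [-1.0, -2.8, 0.4]
opening: 0.497
```

send_rows:
  plan:
    - [[0,-0.006,0],[0,0,0],0]
    - [[0.0005,-0.012,0],[0,0,0],0]
    - [[0.0005,-0.018,0],[0,0,0],0]
    - [[0.0005,-0.024,0],[0,0,0],0]
    - [[0.0005,-0.03,0],[0,0,0],0]

```text
clock: 17.02
eef_pos: [604.9, -47.3, 32.3]
tcp_rot: [-3.141, 0.001, 0.079]
contact_force: [-0.8, -1.8, -0.2]
opening: 0.497
```

```bash
python3 - <<'E'
from kin import *
pst(-49.5,143)
cv2.imwrite("pics/f_scene.png",cv2.resize(viewer.grab_frame("scene")[190:340,240:390,::-1],None,fx=4,fy=4,interpolation=2))
E
```

```text
t 17.02 p [604.9 -47.3  32.3] z [-0.001  0.001 -1.   ] x [ 0.997  0.079 -0.001] q [-8.100e-02  6.040e-01  1.811e+00  1.000e-03  7.270e-01 -1.610e-01] F [-0.8 -1.8 -0.2] open 0.5
G [-48.7 -43.7  32.3] tub y~ 12.6
Fg [-0.9 -1.7]
[-0.001, -0.187, -0.001] [-0.001, 0.001, -0.0]
```

View pics/f_scene.png

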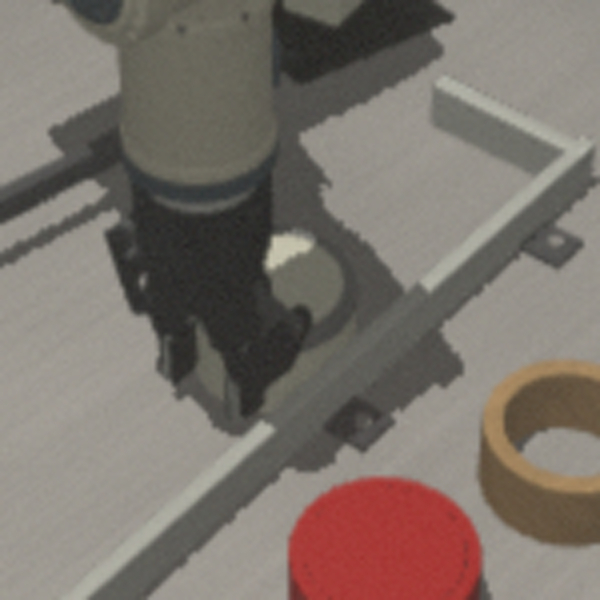

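send_rows:
  plan:
    - [[0,-0.006,0],[0,0,0],0]
    - [[0,-0.012,0],[0,0,0],0]
    - [[0,-0.018,0],[0,0,0],0]
    - [[0,-0.024,0],[0,0,0],0]
    - [[0,-0.03,0],[0,0,0],0]

```text
clock: 17.48
eef_pos: [602.4, -15.9, 32.4]
tcp_rot: [-3.14, 0.001, 0.079]
contact_force: [-1.2, -1.9, 0.1]
opening: 0.504
```

send_rows:
  plan:
    - [[0,-0.006,0],[0,0,0],0]
    - [[0,-0.012,0],[0,0,0],0]
    - [[0,-0.018,0],[0,0,0],0]
    - [[0,-0.024,0],[0,0,0],0]
    - [[0,-0.03,0],[0,0,0],0]

```text
clock: 17.9
eef_pos: [599.9, 14.6, 32.4]
tcp_rot: [-3.14, 0.001, 0.08]
contact_force: [-1.9, -1.8, 0.4]
opening: 0.499
```

```bash
python3 - <<'E'
from kin import *
pst(-49.5,143)
E
```

```text
t 17.9 p [599.9  14.6  32.4] z [-0.001  0.001 -1.   ] x [ 0.997  0.079 -0.001] q [ 0.021  0.597  1.827  0.002  0.719 -0.06 ] F [-1.9 -1.8  0.4] open 0.5
G [-48.7  18.5  32.4] tub y~ 74.8
Fg [-2.  -1.7]
[-0.001, -0.125, -0.0] [-0.001, 0.001, 0.0]
```

send_rows:
  plan:
    - [[0,-0.006,0],[0,0,0],0]
    - [[0,-0.012,0],[0,0,0],0]
    - [[0,-0.018,0],[0,0,0],0]
    - [[0,-0.024,0],[0,0,0],0]
    - [[0,-0.03,0],[0,0,0],0]

```text
clock: 18.32
eef_pos: [597.4, 45.1, 32.4]
tcp_rot: [-3.14, 0.001, 0.08]
contact_force: [-1.2, -1.9, -0.4]
opening: 0.498
```

send_rows:
  plan:
    - [[0,-0.006,0],[0,0,0],0]
    - [[0,-0.012,0],[0,0,0],0]
    - [[0,-0.018,0],[0,0,0],0]
    - [[0,-0.024,0],[0,0,0],0]
    - [[0,-0.03,0],[0,0,0],0]

```text
clock: 18.73
eef_pos: [594.9, 75.6, 32.4]
tcp_rot: [-3.14, 0.001, 0.08]
contact_force: [-1.3, -2.4, 0.4]
opening: 0.504
```

send_rows:
  plan:
    - [[0,-0.006,0],[0,0,0],0]
    - [[0,-0.012,0],[0,0,0],0]
    - [[0,-0.018,0],[0,0,0],0]
    - [[0,-0.024,0],[0,0,0],0]
    - [[0,-0.03,0],[0,0,0],0]

```text
clock: 19.15
eef_pos: [592.5, 106.1, 32.4]
tcp_rot: [-3.14, 0.001, 0.08]
contact_force: [-1.7, -2.4, 0.4]
opening: 0.5
```

```bash
python3 - <<'E'
from kin import *
pst(-49.5,143)
E
```

```text
t 19.15 p [592.5 106.1  32.4] z [-0.002  0.001 -1.   ] x [ 0.997  0.079 -0.001] q [0.174 0.599 1.822 0.002 0.722 0.093] F [-1.7 -2.4  0.4] open 0.5
G [-48.8 110.3  32.4] tub y~ 166.6
Fg [-1.9 -2.3]
[-0.001, -0.033, -0.001] [-0.001, 0.001, 0.0]
```

send_rows:
  plan:
    - [[0,-0.005,0],[0,0,0],0]
    - [[0,-0.01,0],[0,0,0],0]
    - [[0,-0.015,0],[0,0,0],0]
    - [[0,-0.02,0],[0,0,0],0]
    - [[0,-0.025,0],[0,0,0],0]

```text
clock: 19.57
eef_pos: [590.5, 131.5, 32.5]
tcp_rot: [-3.14, 0.001, 0.079]
contact_force: [-1.5, -1.7, 0.4]
opening: 0.5
```

send_rows:
  plan:
    - [[0,-0.002,0],[0,0,0],0]
    - [[0,-0.004,0],[0,0,0],0]
    - [[0,-0.006,0],[0,0,0],0]
    - [[0,-0.007,0],[0,0,0],0]
    - [[0,-0.008,0],[0,0,0],0]

```text
clock: 19.98
eef_pos: [589.8, 139.4, 32.5]
tcp_rot: [-3.14, 0.002, 0.08]
contact_force: [-0.6, -6.6, 0.7]
opening: 0.501
```

```bash
python3 - <<'E'
from kin import *
pst(-49.5,143)
E
```

```text
t 19.98 p [589.8 139.4  32.5] z [-0.002  0.001 -1.   ] x [ 0.997  0.079 -0.002] q [0.229 0.603 1.813 0.002 0.727 0.148] F [-0.6 -6.6  0.7] open 0.5
G [-48.9 143.7  32.5] tub y~ 200.0
Fg [-1.1 -6.6]
[-0.001, 0.001, -0.0] [-0.001, 0.002, 0.0]
```

Contact with the stop came at tub y ≈ 200. One small press to confirm, then back off.

send_rows:
  plan:
    - [[0,-0.0005,0],[0,0,0],0]
    - [[0,-0.001,0],[0,0,0],0]
    - [[0,-0.001,0],[0,0,0],0]
    - [[0,0.002,0],[0,0,0],0]
    - [[0,0.01,0],[0,0,0],0]

```text
clock: 20.4
eef_pos: [591.0, 129.9, 32.6]
tcp_rot: [-3.14, 0.001, 0.08]
contact_force: [0.7, -0.4, 0.7]
opening: 0.498
```

```bash
python3 - <<'E'
from kin import *
pst(-49.5,100)
piv=G2W(-215,125,40); tip=np.array([408.8,-81.3]); print(piv,tip, W2G([*tip,0]))
E
```

```text
t 20.4 p [591.  129.9  32.6] z [-0.001  0.002 -1.   ] x [ 0.997  0.08  -0.001] q [0.213 0.602 1.816 0.003 0.725 0.131] F [ 0.7 -0.4  0.7] open 0.5
G [-48.4 134.1  32.6] tub y~ 190.4
Fg [ 0.7 -0.5]
[-0.001, 0.034, -0.0] [-0.002, 0.001, 0.0]
[425.69525973 107.58141889  40.        ] [408.8 -81.3] [-246.83654865  -61.94404076    0.        ]
```

send_rows:
  plan:
    - [[0,0.012,0],[0,0,0],0]
    - [[0,0.025,-0.005],[0,0,0],0]
    - [[0,0.035,-0.035],[0,0,0],0]
    - [[0,0.04,-0.07],[0,0,0],0]
    - [[0,0.045,-0.11],[0,0,0],-0.5]

```text
clock: 20.82
eef_pos: [593.7, 82.8, 142.7]
tcp_rot: [-3.14, 0.004, 0.079]
contact_force: [0.5, 1.3, 0.3]
opening: 0.367
```

```bash
cat >> kin.py <<'E'
def kpose(th,rho=145,off=17,z=42):
    d=np.array([np.sin(th),-np.cos(th)]); t=np.array([np.cos(th),np.sin(th)])
    l=np.array([-215,125])+rho*d-t*off
    return G2W(l[0],l[1],z), down(GP[2]+th-np.pi/2)
E
python3 - <<'E'
from kin import *
st(); P,R1=kpose(-.168,off=40,z=120); print(P); sim(P,R1,15,10); rows(P,R1,15,10)
E
```

```text
t 20.82 p [593.7  82.8 142.7] z [-0.004  0.001 -1.   ] x [ 0.997  0.078 -0.004] q [0.135 0.439 1.779 0.002 0.927 0.055] F [0.5 1.3 0.3] open 0.37
[373.03182029 -33.31415288 120.        ]
angle 1.737893347768397
maxstep/row 0.10856079093850982 err 4.267395551734829e-11 [-0.09  0.17  2.26  0.    0.71  1.57]
[-0.015, 0.007, -0.001] [0.0, 0.0, 0.116]
[-0.031, 0.013, -0.001] [0.0, 0.001, 0.232]
[-0.046, 0.02, -0.001] [0.0, 0.001, 0.348]
[-0.061, 0.026, -0.001] [0.001, 0.001, 0.463]
[-0.076, 0.033, -0.001] [0.001, 0.001, 0.579]
[-0.092, 0.039, -0.0] [0.001, 0.002, 0.695]
[-0.107, 0.046, 0.001] [0.001, 0.002, 0.811]
[-0.122, 0.053, 0.003] [0.001, 0.002, 0.927]
[-0.137, 0.059, 0.005] [0.001, 0.002, 1.043]
[-0.153, 0.066, 0.007] [0.001, 0.003, 1.159]
[-0.168, 0.072, 0.01] [0.001, 0.003, 1.274]
[-0.183, 0.079, 0.013] [0.002, 0.003, 1.39]
[-0.198, 0.085, 0.016] [0.002, 0.003, 1.506]
[-0.214, 0.092, 0.02] [0.002, 0.004, 1.622]
[-0.229, 0.099, 0.023] [0.002, 0.004, 1.738]
```

send_rows:
  plan:
    - [[-0.015,0.007,0],[0,0,0.116],-1]
    - [[-0.031,0.013,0],[0,0,0.232],-1]
    - [[-0.046,0.02,0],[0,0,0.348],-1]
    - [[-0.061,0.026,0],[0,0,0.463],-1]
    - [[-0.076,0.033,0],[0,0,0.579],-1]
  squeeze: 20

```text
clock: 21.23
eef_pos: [519.9, 42.6, 143.5]
tcp_rot: [3.141, 0.003, -0.507]
contact_force: [0.8, 0.1, -0.3]
opening: -0.002
```

```bash
python3 - <<'E'
from kin import *
st(); P,R1=kpose(-.168,off=40,z=120); rows(P,R1,10,10)
E
```

```text
t 21.23 p [519.9  42.6 143.5] z [-0.003  0.001 -1.   ] x [ 0.874 -0.486 -0.003] q [0.078 0.333 1.948 0.002 0.863 0.583] F [ 0.8  0.1 -0.3] open -0.0
[-0.009, 0.014, -0.001] [0.0, 0.0, 0.115]
[-0.018, 0.028, -0.001] [0.0, 0.001, 0.23]
[-0.027, 0.041, -0.001] [0.001, 0.001, 0.346]
[-0.037, 0.055, 0.0] [0.001, 0.001, 0.461]
[-0.046, 0.069, 0.002] [0.001, 0.001, 0.576]
[-0.055, 0.083, 0.005] [0.001, 0.002, 0.691]
[-0.064, 0.096, 0.009] [0.001, 0.002, 0.807]
[-0.073, 0.11, 0.013] [0.002, 0.002, 0.922]
[-0.082, 0.124, 0.018] [0.002, 0.003, 1.037]
[-0.091, 0.138, 0.024] [0.002, 0.003, 1.152]
```

send_rows:
  plan:
    - [[-0.009,0.014,0],[0,0,0.115],-1]
    - [[-0.018,0.028,0],[0,0,0.23],-1]
    - [[-0.027,0.041,0],[0,0,0.346],-1]
    - [[-0.037,0.055,0],[0,0,0.461],-1]
    - [[-0.046,0.069,0.002],[0,0,0.576],-1]

```text
clock: 21.65
eef_pos: [445.6, 3.5, 142.3]
tcp_rot: [3.141, 0.002, -1.089]
contact_force: [0.2, 0.2, -0.7]
opening: 0.0
```

```bash
python3 - <<'E'
from kin import *
st(); P,R1=kpose(-.168,off=40,z=120); rows(P,R1,5,0)
E
```

```text
t 21.65 p [445.6   3.5 142.3] z [-0.002  0.001 -1.   ] x [ 0.463 -0.886 -0.002] q [3.000e-03 2.300e-01 2.104e+00 2.000e-03 8.090e-01 1.091e+00] F [ 0.2  0.2 -0.7] open 0.0
[-0.0, 0.016, 0.004] [0.0, 0.0, 0.114]
[-0.0, 0.033, 0.009] [0.001, 0.001, 0.228]
[-0.001, 0.049, 0.013] [0.001, 0.001, 0.342]
[-0.001, 0.065, 0.018] [0.001, 0.001, 0.456]
[-0.001, 0.081, 0.022] [0.001, 0.002, 0.57]
```

send_rows:
  plan:
    - [[0,0.016,0.002],[0,0,0.114],-1]
    - [[0,0.033,0.004],[0,0,0.228],-1]
    - [[-0.001,0.049,0.01],[0,0,0.342],-1]
    - [[-0.001,0.065,0.016],[0,0,0.456],-1]
    - [[-0.001,0.081,0.022],[0,0,0.57],-1]

```text
clock: 22.07
eef_pos: [372.6, -34.2, 120.6]
tcp_rot: [3.141, 0.001, -1.666]
contact_force: [-0.8, -0.4, -0.2]
opening: -0.002
```

send_rows:
  plan:
    - [[0,0,0],[0,0,0],-1]
    - [[0,0,0],[0,0,0],-1]
    - [[0,0,0],[0,0,0],-1]
    - [[0,0,0],[0,0,0],-1]
    - [[0,0,0],[0,0,0],-1]

```text
clock: 22.48
eef_pos: [373.7, -34.1, 121.0]
tcp_rot: [-3.141, 0.001, -1.664]
contact_force: [0.7, 0.0, -0.3]
opening: -0.001
```

```bash
python3 - <<'E'
from kin import *
im=viewer.grab_frame("wrist"); cv2.imwrite("pics/w6.png",im[:,:,::-1]); st()
cv2.imwrite("pics/g_top.png",viewer.grab_frame("top")[:,:,::-1])
print(proj("wrist",[[408.8,-81.3,64],G2W(-215,125,52)]))
P,R1=kpose(-.168,off=40,z=42); rows(P,R1,5,0)
E
```

```text
t 22.53 p [373.5 -34.1 120.9] z [ 0.     0.001 -1.   ] x [-0.093 -0.996 -0.001] q [-9.600e-02  1.700e-01  2.259e+00  2.000e-03  7.120e-01  1.566e+00] F [ 0.   0.2 -0.2] open -0.0
[[405.86014116 191.83024817]
 [ 33.38267937 189.26006604]]
[-0.0, 0.0, 0.016] [0.0, 0.0, -0.001]
[-0.0, 0.0, 0.032] [0.0, 0.001, -0.002]
[-0.0, 0.0, 0.047] [0.0, 0.001, -0.003]
[-0.0, 0.0, 0.063] [0.0, 0.001, -0.004]
[-0.001, 0.0, 0.079] [0.0, 0.001, -0.005]
```

View pics/w6.png

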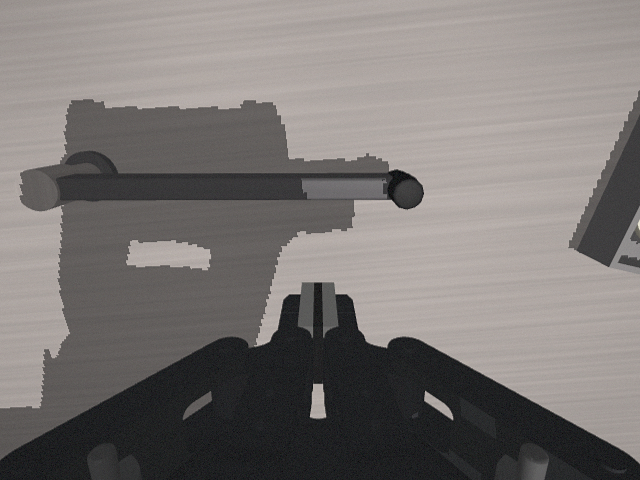

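View pics/g_top.png

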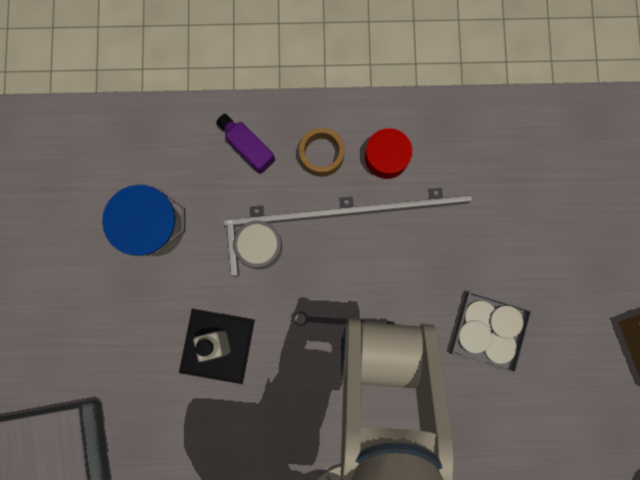

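send_rows:
  plan:
    - [[0,0,0.02],[0,0,-0.002],-1]
    - [[0,0,0.045],[0,0,-0.004],-1]
    - [[0,0,0.068],[0,0,-0.005],-1]
    - [[0,0,0.079],[0,0,-0.005],-1]
    - [[0,0,0.079],[0,0,-0.005],-1]

```text
clock: 23.0
eef_pos: [372.1, -33.6, 40.0]
tcp_rot: [3.138, 0.001, -1.658]
contact_force: [-0.6, 0.4, 0.7]
opening: 0.001
```

```bash
cat >> kin.py <<'E'
def ksweep(ths,offs,z=42):
    """rows through poses"""
    p,r,s=tcp(); st()
    print("G",np.round(W2G(p),1))
    for th,o in zip(ths,offs):
        P,Rg=kpose(th,off=o,z=z); print(np.round(r.inv().apply(P-p)/1000,4).tolist(),np.round((r.inv()*Rg).as_rotvec(),3).tolist())
E
python3 - <<'E'
from kin import *
ksweep([-.168]*4+[-.12],[34,28,22,17,17])
E
```

```text
t 23.0 p [372.1 -33.6  40. ] z [-0.004  0.002 -1.   ] x [-0.087 -0.996 -0.001] q [-0.095  0.357  2.305  0.003  0.483  1.56 ] F [-0.6  0.4  0.7] open 0.0
G [-279.6  -11.5   40. ]
[-0.0004, -0.0069, -0.002] [0.004, 0.001, 0.001]
[-0.0004, -0.0129, -0.0021] [0.004, 0.001, 0.001]
[-0.0004, -0.0189, -0.0021] [0.004, 0.001, 0.001]
[-0.0004, -0.0239, -0.0021] [0.004, 0.001, 0.001]
[0.0003, -0.0309, -0.0021] [0.004, 0.002, -0.047]
```

send_rows:
  plan:
    - [[0,-0.007,-0.002],[0.004,0.001,0],-1]
    - [[0,-0.013,-0.002],[0.004,0.001,0],-1]
    - [[0,-0.019,-0.002],[0.004,0.001,0],-1]
    - [[0,-0.024,-0.002],[0.004,0.001,0],-1]
    - [[0,-0.031,-0.002],[0.004,0.001,-0.047],-1]

```text
clock: 23.42
eef_pos: [403.8, -36.4, 42.6]
tcp_rot: [-3.141, 0.0, -1.612]
contact_force: [-0.5, -1.1, 0.5]
opening: 0.003
```

```bash
python3 - <<'E'
from kin import *
ksweep(np.array([-.05,.02,.09,.16,.23]),[17]*5)
E
```

```text
t 23.42 p [403.8 -36.4  42.6] z [ 0.001  0.    -1.   ] x [-0.041 -0.999 -0.   ] q [-9.400e-02  3.800e-01  2.243e+00  1.000e-03  5.180e-01  1.517e+00] F [-0.5 -1.1  0.5] open 0.0
G [-248.3  -16.8   42.6]
[0.0011, -0.0093, 0.0006] [-0.001, 0.0, -0.07]
[0.0012, -0.0195, 0.0006] [-0.001, 0.0, -0.14]
[0.0006, -0.0297, 0.0006] [-0.001, 0.0, -0.21]
[-0.0007, -0.0398, 0.0006] [-0.001, 0.0, -0.28]
[-0.0028, -0.0498, 0.0006] [-0.001, 0.0, -0.35]
```

send_rows:
  plan:
    - [[0.001,-0.0093,0],[0,0,-0.07],-1]
    - [[0.0012,-0.0195,0],[0,0,-0.14],-1]
    - [[0.0006,-0.03,0],[0,0,-0.21],-1]
    - [[-0.0007,-0.04,0],[0,0,-0.28],-1]
    - [[-0.003,-0.05,0],[0,0,-0.35],-1]

```text
clock: 23.83
eef_pos: [454.9, -35.7, 43.2]
tcp_rot: [-3.14, -0.0, -1.258]
contact_force: [-1.2, -1.3, 0.2]
opening: 0.001
```

```bash
python3 - <<'E'
from kin import *
ksweep(.23+.08*np.arange(1,6),[17]*5)
E
```

```text
t 23.83 p [454.9 -35.7  43.2] z [ 0.002  0.    -1.   ] x [ 0.307 -0.952  0.   ] q [-8.200e-02  4.290e-01  2.138e+00  1.000e-03  5.730e-01  1.176e+00] F [-1.2 -1.3  0.2] open 0.0
G [-197.3  -20.1   43.2]
[0.0006, -0.0105, 0.0012] [-0.002, -0.0, -0.077]
[0.0006, -0.0221, 0.0013] [-0.002, -0.0, -0.157]
[-0.0003, -0.0338, 0.0013] [-0.002, -0.001, -0.237]
[-0.0022, -0.0453, 0.0013] [-0.002, -0.001, -0.317]
[-0.005, -0.0566, 0.0013] [-0.002, -0.001, -0.397]
```

send_rows:
  plan:
    - [[0.0006,-0.0105,0.001],[0,0,-0.077],-1]
    - [[0.0006,-0.022,0.001],[0,0,-0.157],-1]
    - [[-0.0003,-0.034,0.001],[0,0,-0.237],-1]
    - [[-0.002,-0.045,0.001],[0,0,-0.317],-1]
    - [[-0.005,-0.0566,0.001],[0,0,-0.397],-1]

```text
clock: 24.25
eef_pos: [508.3, -13.5, 43.0]
tcp_rot: [-3.14, -0.002, -0.858]
contact_force: [-0.7, -0.4, -1.3]
opening: 0.005
```

```bash
python3 - <<'E'
from kin import *
ksweep(.63+.08*np.arange(1,6),[17]*5)
E
```

```text
t 24.25 p [508.3 -13.5  43. ] z [ 0.002 -0.    -1.   ] x [ 0.654 -0.756  0.002] q [-0.03   0.482  2.029  0.     0.628  0.828] F [-0.7 -0.4 -1.3] open 0.01
G [-142.3   -2.3   43. ]
[0.0002, -0.0108, 0.001] [-0.002, -0.002, -0.076]
[0.0002, -0.0225, 0.001] [-0.002, -0.002, -0.156]
[-0.0007, -0.0342, 0.001] [-0.002, -0.002, -0.236]
[-0.0025, -0.0457, 0.0011] [-0.002, -0.002, -0.316]
[-0.0053, -0.057, 0.0011] [-0.001, -0.002, -0.396]
```

send_rows:
  plan:
    - [[0.0002,-0.0108,0.001],[0,0,-0.076],-1]
    - [[0.0002,-0.0225,0.001],[0,0,-0.156],-1]
    - [[-0.0007,-0.034,0.001],[0,0,-0.236],-1]
    - [[-0.0025,-0.0457,0.001],[0,0,-0.316],-1]
    - [[-0.005,-0.057,0.001],[0,0,-0.396],-1]

```text
clock: 24.67
eef_pos: [549.1, 27.9, 42.8]
tcp_rot: [-3.14, -0.003, -0.458]
contact_force: [-0.8, -1.3, -0.8]
opening: 0.002
```

```bash
python3 - <<'E'
from kin import *
ksweep(1.03+.08*np.arange(1,6),[17]*5)
E
```

```text
t 24.67 p [549.1  27.9  42.8] z [ 0.003 -0.    -1.   ] x [ 0.897 -0.442  0.003] q [ 0.048  0.525  1.94  -0.     0.674  0.506] F [-0.8 -1.3 -0.8] open 0.0
G [-98.3  35.7  42.8]
[-0.0001, -0.0111, 0.0008] [-0.001, -0.003, -0.076]
[-0.0001, -0.0228, 0.0008] [-0.001, -0.003, -0.156]
[-0.001, -0.0344, 0.0008] [-0.001, -0.003, -0.236]
[-0.0028, -0.0459, 0.0008] [-0.001, -0.003, -0.316]
[-0.0056, -0.0573, 0.0008] [-0.001, -0.003, -0.396]
```

send_rows:
  plan:
    - [[0,-0.011,0.001],[0,-0.002,-0.076],-1]
    - [[0,-0.023,0.001],[0,-0.003,-0.156],-1]
    - [[-0.001,-0.0344,0.001],[0,-0.003,-0.236],-1]
    - [[-0.0028,-0.046,0.001],[0,-0.003,-0.316],-1]
    - [[-0.0055,-0.0573,0.001],[0,-0.003,-0.396],-1]

```text
clock: 25.08
eef_pos: [570.6, 82.2, 42.6]
tcp_rot: [-3.141, -0.001, -0.058]
contact_force: [-0.4, -1.5, -0.7]
opening: -0.003
```

```bash
python3 - <<'E'
from kin import *
ksweep([1.45,1.48,1.51,1.54,1.56,1.571],[17]*6)
E
```

```text
t 25.08 p [570.6  82.2  42.6] z [ 0.001  0.001 -1.   ] x [ 0.998 -0.058  0.001] q [1.400e-01 5.550e-01 1.879e+00 1.000e-03 7.060e-01 1.970e-01] F [-0.4 -1.5 -0.7] open -0.0
G [-72.6  88.2  42.6]
[-0.0009, -0.0024, 0.0006] [-0.001, -0.001, -0.016]
[-0.0005, -0.0068, 0.0006] [-0.001, -0.001, -0.046]
[-0.0002, -0.0111, 0.0006] [-0.001, -0.001, -0.076]
[-0.0001, -0.0155, 0.0006] [-0.001, -0.001, -0.106]
[-0.0001, -0.0184, 0.0006] [-0.001, -0.001, -0.126]
[-0.0002, -0.02, 0.0006] [-0.001, -0.001, -0.137]
```

send_rows:
  plan:
    - [[0,-0.004,0],[0,0,-0.03],-1]
    - [[0,-0.008,0],[0,0,-0.055],-1]
    - [[0,-0.012,0],[0,0,-0.08],-1]
    - [[0,-0.0155,0],[0,0,-0.106],-1]
    - [[0,-0.0184,0],[0,0,-0.126],-1]

```text
clock: 25.5
eef_pos: [571.9, 100.7, 42.9]
tcp_rot: [-3.141, -0.002, 0.07]
contact_force: [0.5, -0.8, -0.9]
opening: -0.001
```

```bash
python3 - <<'E'
from kin import *
ksweep([1.571],[17])
E
```

```text
t 25.5 p [571.9 100.7  42.9] z [ 0.002  0.001 -1.   ] x [0.998 0.07  0.002] q [1.71e-01 5.59e-01 1.87e+00 1.00e-03 7.11e-01 1.01e-01] F [ 0.5 -0.8 -0.9] open -0.0
G [-69.8 106.5  42.9]
[-0.0002, -0.0015, 0.0009] [-0.001, -0.002, -0.01]
```

Now slowly onto the limit.

send_rows:
  plan:
    - [[0,-0.001,0],[0,0,-0.01],-1]
    - [[0,-0.002,0],[0,0,-0.01],-1]
    - [[0,-0.003,0],[0,0,-0.01],-1]
    - [[0,-0.003,0],[0,0,-0.01],-1]
    - [[0,-0.003,0],[0,0,-0.01],-1]

```text
clock: 25.92
eef_pos: [571.8, 102.3, 43.0]
tcp_rot: [3.14, -0.002, 0.08]
contact_force: [0.5, -9.1, 1.7]
opening: -0.004
```

```bash
python3 - <<'E'
from kin import *
ksweep([1.571],[17])
E
```

```text
t 25.92 p [571.8 102.3  43. ] z [ 0.002 -0.001 -1.   ] x [0.997 0.08  0.002] q [ 0.175  0.559  1.87  -0.002  0.711  0.097] F [ 0.5 -9.1  1.7] open -0.0
G [-69.7 108.1  43. ]
[-0.0003, 0.0001, 0.001] [0.001, -0.002, 0.0]
```

send_rows:
  plan:
    - [[0,0.004,0],[0,0,0],-1]
    - [[0,0.014,0],[0,0,0],-1]
    - [[0,0.03,0],[0,0,0],-1]
    - [[0,0.05,-0.02],[0,0,0],-1]
    - [[0,0.07,-0.055],[0,0,0],-1]

```text
clock: 26.33
eef_pos: [574.4, 31.4, 95.3]
tcp_rot: [3.141, 0.005, 0.08]
contact_force: [-0.2, 0.4, -0.2]
opening: -0.003
```

send_rows:
  plan:
    - [[-0.02,0.03,-0.03],[0,0,0],-1]
    - [[-0.05,0.06,-0.06],[0,0,0],-1]
    - [[-0.08,0.09,-0.09],[0,0,0],-1]
    - [[-0.1,0.12,-0.12],[0,0,0],-1]
    - [[-0.12,0.15,-0.15],[0,0,0],-1]

```text
clock: 26.75
eef_pos: [479.8, -104.7, 223.9]
tcp_rot: [3.141, 0.006, 0.08]
contact_force: [0.9, -0.5, -0.0]
opening: -0.001
```

```bash
python3 - <<'E'
from kin import *
st()
t=viewer.grab_frame("top")[:,:,::-1]; s=viewer.grab_frame("scene")[:,:,::-1]; cv2.imwrite("pics/h_scene.png",s)
f=cv2.resize(t,None,fx=2.0,fy=2.0,interpolation=2)
cv2.polylines(f,[np.round(proj("top",[G2W(-215,125,52),G2W(-25,125,64)])*2+.5).astype(int)],False,(0,255,0),1)
c=G2W(-50,200,60); a=np.linspace(0,6.3,50); cv2.polylines(f,[np.round(proj("top",np.c_[c[0]+50*np.cos(a),c[1]+50*np.sin(a),0*a+60])*2+.5).astype(int)],False,(255,0,255),1)
cv2.imwrite("pics/h_top.png",f[340:800,300:1000])
E
```

```text
t 26.75 p [ 479.8 -104.7  223.9] z [-0.006 -0.001 -1.   ] x [ 0.997  0.08  -0.006] q [-0.217  0.181  1.94  -0.002  1.027 -0.296] F [ 0.9 -0.5 -0. ] open -0.0
```

View pics/h_top.png

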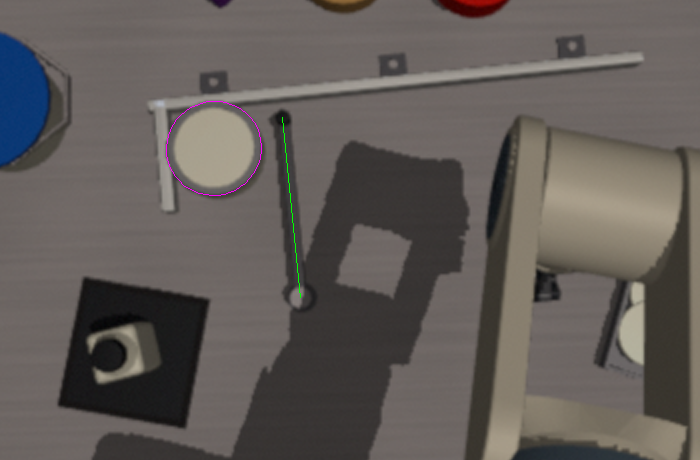

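View pics/h_scene.png

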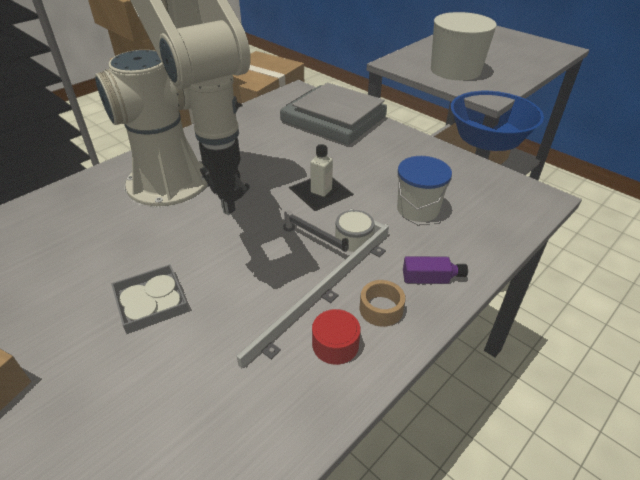

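The overlay of the home pose fits the tub at (214,147). The keeper lies on the shut line, the bottle stands on the mat, and the other things look unmoved. I'll let the arm settle and hand in.

send_rows:
  plan:
    - [[0,0,0],[0,0,0],-1]
    - [[0,0,0],[0,0,0],-1]
    - [[0,0,0],[0,0,0],-1]
    - [[0,0,0],[0,0,0],-1]
    - [[0,0,0],[0,0,0],-1]

```text
clock: 27.27
eef_pos: [481.4, -106.3, 225.9]
tcp_rot: [3.139, 0.002, 0.078]
contact_force: [-0.3, 0.4, 0.6]
opening: -0.001
```

```bash
python3 - <<'E'
from kin import *
st()
from rig import job
print(job.sign_off())
E
```

```text
t 27.27 p [ 481.4 -106.3  225.9] z [-0.002 -0.003 -1.   ] x [ 0.997  0.078 -0.002] q [-0.219  0.179  1.937 -0.003  1.026 -0.295] F [-0.3  0.4  0.6] open -0.0
the job is handed in; nothing more can be done
None
```

The job is done and handed in at 27.3 s of the 72 s allowed.

- **Bottle:** it was gripped lying down, turned upright in the air, lowered onto the mat until it touched and then released. The last pictures show it standing on the mat. The push at touchdown read about 25 N at the wrist, because the last lowering step went a little past first contact.
- **Tub:** it was pushed straight to the rail, where the force rose to about 9 N at contact. It then went along the rail at about 70 mm/s and met the stop at guide y ≈ 200 mm. A drawn outline of its home position fits it in the last top picture.
- **Keeper arm:** it was swung shut until it met its limit with about 9 N. In the last top picture it lies on the fully shut line.
- **Other things:** the tape roll, pail, lid tray, red tub and purple bottle look unmoved by eye in the last pictures; I did not measure them. The arm ended raised and touching nothing.

No check failed. My measured positions and the fixed cameras differed by 1 to 2 mm, which is within the stated calibration.

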